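Release and rock out a jammed practice jaw

TASK

This practice jaw is finished with: push the holder's red release lever through its quarter turn until it is up against its end stop and stays there by itself, without forcing it. Then grip the jaw, rock it sideways in the holder until its jammed foot works loose, lift it out and stand it upright on its foot in the free part of the steel tray, leaving everything else on the bench where it is.

Things in the scene. Friction and masses are not known exactly. Their poses are not given: they have to be found in the camera images.
- holder: Bench holder, screwed down: aluminium base 130 (x) x 176 (y) x 12 mm with a grey socket block, 72 x 64 mm, rim 46 mm above the table, centred on the origin, and at y = +80 mm the round lever post, 32 mm across. Origin: table level, under the socket's centre. x runs along the socket, y across it. The socket is 43 (x) by 40 mm (y) wide.
- socket_floor (a point): Centre of the socket's floor, 22 mm above the table. The plate's underside is 6 mm above the socket's rim, so the jaw can at first be tipped by at most about 0.24 rad.
- bar_level (a point): Point midway between the two rubber bars, 38 mm above the table: they run along the holder's x, 10 mm thick, on either side (y) of the jaw's foot, each sprung (6 N/mm) against it with about 60 N. A straight pull takes some 75 N or more; while the jaw is rocked about this point's x axis (to +y and -y, 1 to 2 Nm) a light pull lifts it. It is free once its foot is above the bars.
- release_lever (a joint): Angle of the lever on its upright pivot, rad: 0 = locked (start), growing clockwise seen from above to 1.571 = open, at the end stop. A spring strut pushes it towards locked (5 to 10 N at the sleeve, easing after 1.2): let go before 1.47 it swings back, beyond that it snaps on against the stop and stays. The handle points to the holder's -x when locked, to its +y when open.
- lever_pivot (a point): Point on the lever's upright pivot axis, at the mid height of the handle, 63.5 mm above the table.
- lever_grip (a point): Middle of the handle's red sleeve, 95 mm from the pivot axis. The sleeve is 70 mm long (58 to 128 mm from the axis), 18 mm wide and 14 mm high, 57 to 71 mm above the table; nothing lies under it but the base plate and the table.
- lever_claw (a point): Tip of the lever's steel claw (16 mm wide, 7 mm thick), 66 mm from the pivot. Locked, it lies 1.5 mm above the jaw's plate and overlaps it by 10 mm; open, it points to the holder's -x, clear of the jaw.
- practice_jaw: Loose jaw segment, 150 g, pink gum, four white teeth and a steel cap, standing in the holder. Origin: centre of the foot's underside; z up; x along the tooth row, parallel to the holder's x. White foot 40 (x) x 18 (y) x 30 mm high, on it a white plate 70 x 48 x 6 mm, on that the gum block 60 (x) x 22 (y), 36 to 66 mm above the origin; teeth up to 75 mm.
- jaw_grip (a point): Point in the middle of the jaw, 59 mm above the underside of its foot (81 mm above the table in the holder): good height for gripping the gum block across its 22 mm width, along y.
- tray: Steel instrument tray, open, 210 (x) x 170 (y) mm, rim 20 mm high, walls 4 mm; it stays put. Origin: centre of its underside; inner floor 5 mm (base thickness) above that. The half at -x is free, the bone jaw stands in the half at +x.
- bone_jaw: Bystander: a beige jaw segment without teeth, same shape as the practice jaw, standing in the tray near local x = +60 mm, its row across the tray. Origin: centre of the underside of its foot.
- probe: Bystander: probe with blue handle, 130 mm, lying. Origin: under the middle of the handle.
- mouth_mirror: Bystander: steel mouth mirror, 140 mm, lying. Origin: under the middle of the handle.
- handpiece: Bystander: grey motor handpiece, 130 mm long, 20 mm thick, lying. Origin: underside.
- vial_a: Bystander: clear vial with blue cap, 24 mm across, 44 mm high. Origin: underside.
- vial_b: Bystander: clear vial with white cap, 24 mm across, 44 mm high. Origin: underside.
- saline_bottle: Bystander: clear bottle with blue cap, 64 mm across, 200 mm high. Origin: underside.
- mixing_bowl: Bystander: green bowl, 90 mm across, 45 mm high. Origin: underside.
Things that resemble listed ones, but are neither listed nor needed, are in the scene too. What is shaped like the practice_jaw but blue or orange is not meant.

How it is judged:
On the way, in this order (a step that is already met when the one before it is completed fails the run):
1. the release lever is up against its end stop (within 3 degrees) with the practice jaw still down in the holder (value of joint release_lever above 1.52 rad and z of practice_jaw in the frame of holder below 0.028 m), for 0.2 s.
2. the practice jaw is rocked: tipped 4 degrees or more sideways while its foot is still held between the bars ((angle between practice_jaw's own y axis and vertical below 1.501 rad or angle between practice_jaw's own y axis and vertical above 1.641 rad) and z of practice_jaw in the frame of holder below 0.037 m).
At the end, for the whole second after the job is handed in: The release lever rests at its end stop (within 3 degrees), and the practice jaw stands at rest on its foot on the tray's floor (foot's centre inside the tray, foot within 4 mm of the floor, within 3.4 degrees of upright), let go (value of joint release_lever above 1.52 rad and x of practice_jaw in the frame of tray between -0.1 and 0.1 m and y of practice_jaw in the frame of tray between -0.08 and 0.08 m and z of practice_jaw in the frame of tray below 0.009 m and angle between practice_jaw's own z axis and vertical below 0.06 rad and linear speed of practice_jaw below 0.02 m/s); the robot touches nothing.
It fails at once if the lever is forced: pushed with more than 40 N (contact force between the arm and release_lever above 40 N).
It fails at once if a bystander is moved by more than 20 mm (distance of any of bone_jaw, probe, mouth_mirror, handpiece, vial_a, vial_b, saline_bottle, mixing_bowl from where it was at the start of the episode above 0.02 m).
It fails at once if the bone jaw is knocked over (angle between bone_jaw's own z axis and vertical above 0.3 rad).
It also fails if it takes over 70 s, if anything falls off the work surface, if the arm or the gripper's body presses on something with over 40 N, if the wrist force passes 120 N, or if a joint passes its speed limit or range.

ROBOT

A 7-joint arm with a two-finger parallel gripper is mounted at the origin on the work surface. World frame = base frame: x ahead of the robot, y to its left, z up, the work surface at z = 0. Lengths are in m, angles in rad, forces in N, time in s.
With the tool pointing down it reaches from about 0.375 to 0.925 m from the base axis. Payload 3.1 kg.
Tool frame: the origin (TCP) lies at the very end of the fingers, on their centre line; the grasp point (between the pads) lies 19 mm behind it; x points along the fingers, y is the direction in which the jaws open and shut, and the axes are right-handed (so a half turn about x gives the same grasp; the last joint's range is limited). The gripper opens to 85 mm and grips with 20 to 120 N. Pads are 22 mm wide; open, the fingers measure 114 mm over their backs; the gripper's body (76 mm by 85 mm) begins 54 mm behind the grasp point. The pads swing forward as they close: fully open they stand 13 mm farther back than shut.
Start: joints at [1.2, 0.383, 0.044, 1.598, -0.018, 1.161, -0.05], TCP at [0.175, -0.626, 0.231] pointing down, gripper open.
Joint ranges: [-2.61, 2.61], [-0.41, 2.15], [-1.48, 1.57], [0, 2.5], [-1.57, 4.71], [0.05, 1.97], [-2.85, 2.85]. Speed limits (rad/s): [2.79, 2.79, 3.14, 3.14, 3.14, 3.14, 3.14].

INTERFACE

Orientations are given as a unit quaternion [w, x, y, z].
In Python, from cell import status, vision, manip gives the robot as it stands.
- The arm moves only by the tool play_rows, never from a script. Its argument "deltas" is a list of rows, each a list of 5 numbers: the shift along the tool's x, y, z in mm, then the turn about the tool's x in degrees, then the closure in counts, from 0 (fully open) to 255 (shut). In form: [[x, y, z, twist, fingers], ...]. A call has 1 to 12 rows; each row shifts and turns the commanded pose from where the row before left it, along the tool's axes as they then stand; what a row does not reach is not made up. A row lasts 1/10 s, in which the tool goes at most 50 mm and 8.59 degrees, less where a joint would pass 70% of its speed; a pose out of reach is approached as far as the arm can. A call with a gripper value outside its range is refused whole. The fingers move at their own pace and stop on an object; "grip_force" is the grip in N (left out, the last holds). Time passes only in rows, so rows that do not move let the fingers close. It gives the time, the measured TCP pose, the force and the opening at its end, in the units of the state.
- status.get_state(): the state, without advancing time (a new reading comes with each control period).
- vision.snapshot(name): name is "scene" or "side" or "wrist"; returns (picture, depth): 480x640x3 uint8, red, green, blue; 480x640 float32, m along the optical axis (not along the pixel's ray), 0 where there is no reading.
- vision.calibration(name): a dict with "intrinsics" (3x3 intrinsics, pixels), "world_from_camera" (4x4, takes a point from camera to world coordinates). Camera axes: x right, y down, z forward; pixel columns grow to the right and rows downward; lengths in m; the calibration is good to about 2 mm. A picture is of the moment at which its call begins: read the wrist's pose just before it. calibration takes no time and is no camera call; for the wrist camera it gives the pose at the moment of the call.
- manip.close_job(): hands the job in, once; it reports no verdict.
The state is a dict: "time": time; "joint_positions": joint angles; "qd": joint speeds; "joint_torque": joint torques, N m; "eef_pos": TCP position; "ee_rot": TCP orientation; "contact_force": force on the tool from outside, world axes, zero at the start; "torque": the same for the moment, N m; "grip_width": opening from 0.0 (shut) to 1.0 (fully open).
Only numpy, scipy, OpenCV 4.12 (cv2) and the standard library are available. Lean on these libraries where they do the work, as an engineer would, in place of code of your own. Each camera call takes 0.05 s, during which the arm holds its last target.

## Working session

There is one attempt and no reset: what is moved stays moved. The work goes in short steps, Python scripts to look and compute and a tool call to move; the robot and the scene stay as the last step left them, time stands still between calls to the robot, and variables do not carry over. Pictures are saved under pics/ and viewed, and the job is handed in when it is done.

Besides the shell and the picture viewer there is one more tool, called after "Emit:" as name(argument=value, ...), one argument or row to a line, values as JSON. play_rows: Moves the arm, as the interface text tells. Its arguments: {"type":"object","properties":{"deltas":{"type":"array"},"grip_force":{"type":"number"}},"required":["deltas"]}

```bash
ls; mkdir -p pics; cat > h.py <<'E'
import numpy as np, cv2
from cell import status, vision, manip
def snap(n,tag):
    c=vision.calibration(n); p,d=vision.snapshot(n)
    cv2.imwrite(f'pics/{tag}.png',p[:,:,::-1]); np.savez(f'pics/{tag}.npz',p=p,d=d,K=c['intrinsics'],T=c['world_from_camera'])
def load(tag): return np.load(f'pics/{tag}.npz')
def w(z,u,v,d=None):
    K,T=z['K'],z['T']
    if d is None: d=z['d'][int(v),int(u)]
    return (T@np.array([(u-K[0,2])*d/K[0,0],(v-K[1,2])*d/K[1,1],d,1]))[:3]
def onplane(z,u,v,h):
    a=w(z,u,v,1.0);o=z['T'][:3,3];r=a-o
    return o+r*(h-o[2])/r[2]
def cloud(z):
    K,T=z['K'],z['T'];d=z['d'];v,u=np.mgrid[:480,:640]
    P=np.stack([(u-K[0,2])*d/K[0,0],(v-K[1,2])*d/K[1,1],d,np.ones_like(d)],-1)@T.T
    return P[...,:3]
E
python3 - <<'E'
from h import *
for n in['scene','side','wrist']: snap(n,n+'0')
print(status.get_state())
print(load('scene0')['T'],load('side0')['T'])
E
```

```text
pics
{'time': 0.15, 'joint_positions': array([ 1.20016465,  0.38367544,  0.04384249,  1.59921008, -0.01790916,
        1.161231  , -0.04988253]), 'qd': array([ 2.40606170e-03, -3.60610566e-03, -1.36418456e-03, -6.08090484e-03,
       -2.23779667e-04,  4.28961535e-04,  6.50515413e-05]), 'joint_torque': array([ 1.73831450e-03, -4.34052265e+01,  1.02678493e+00, -2.49979001e+01,
        1.07667144e-02,  7.22073630e-03, -2.89659829e-05]), 'eef_pos': array([ 0.17495225, -0.62523403,  0.23015902]), 'ee_rot': array([-0.0954528 , -0.70039509, -0.09693462,  0.70067051]), 'contact_force': array([-0.37603723, -0.17984605, -0.33852448]), 'torque': array([0.02928832, 0.02656073, 0.01156883]), 'grip_width': 1.003180108818347}
[[ 0.76809664  0.3725302  -0.52081552  1.29066669]
 [ 0.63996454 -0.47422488  0.6046124  -0.7399983 ]
 [-0.0217473  -0.79770421 -0.60265666  0.90968886]
 [ 0.          0.          0.          1.        ]] [[-0.70773264 -0.36026864  0.60771787 -0.10179669]
 [-0.70645442  0.36826681 -0.60440195  0.76024802]
 [-0.00605525 -0.85707996 -0.51514781  0.64323927]
 [ 0.          0.          0.          1.        ]]
```

View pics/scene0.png

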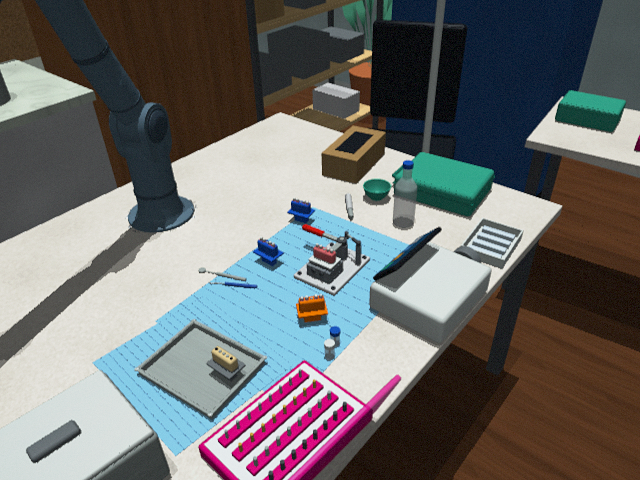

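View pics/side0.png

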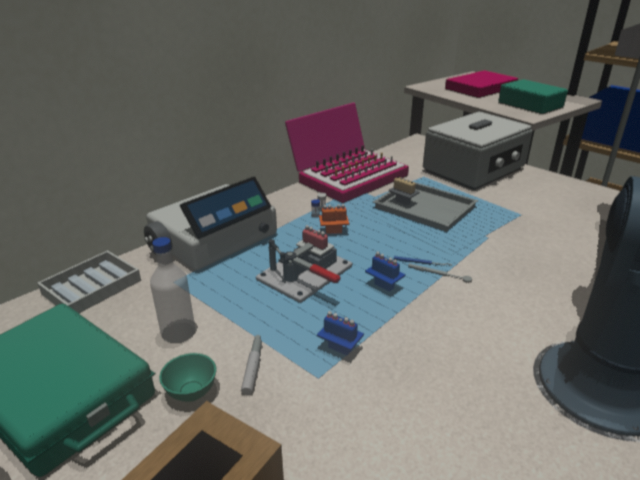

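View pics/wrist0.png

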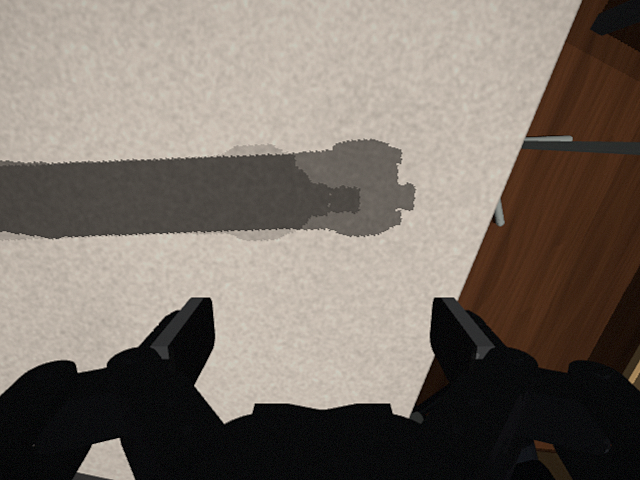

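The scene shows the holder near (330,262), with the red sleeve at (313,230) and the tray near (200,365). The side view shows the holder at (305,265). Next I'll enlarge both and measure with depth.

```bash
python3 - <<'E'
from h import *
for t,(x,y,wd,ht) in {'scene0':(270,200,130,100),'side0':(240,210,130,100)}.items():
    z=load(t); cv2.imwrite(f'pics/{t}_crop.png',cv2.resize(z['p'][y:y+ht,x:x+wd,::-1],None,fx=6,fy=6,interpolation=cv2.INTER_CUBIC))
# tray crop
z=load('scene0'); cv2.imwrite('pics/tray_crop.png',cv2.resize(z['p'][310:420,130:275,::-1],None,fx=5,fy=5,interpolation=cv2.INTER_CUBIC))
E
```

```text
(no output)
```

View pics/scene0_crop.png

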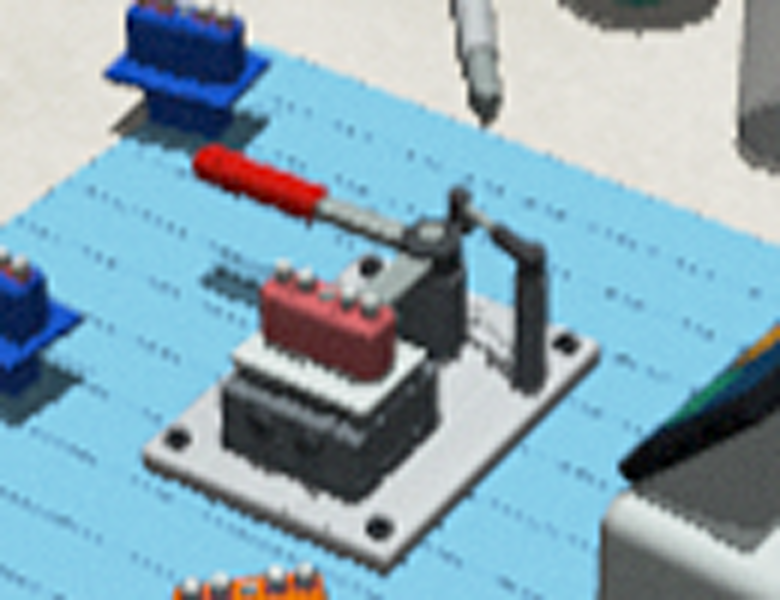

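View pics/side0_crop.png

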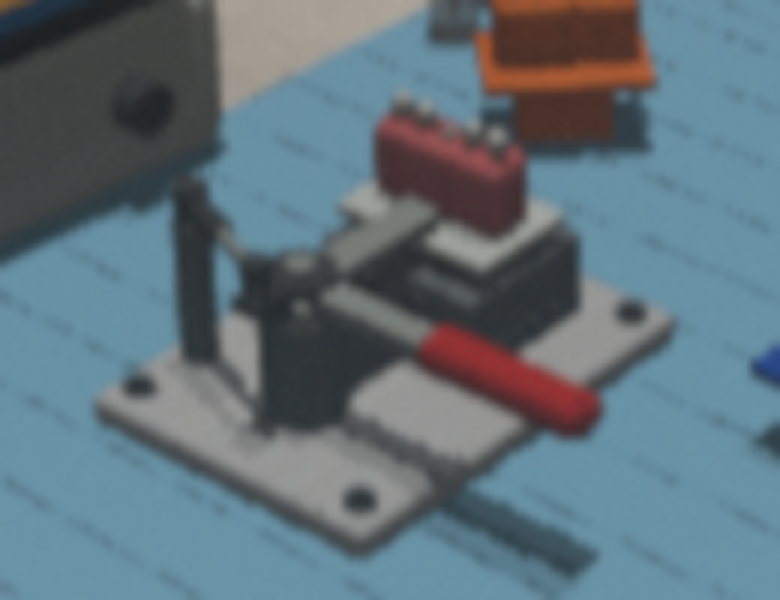

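View pics/tray_crop.png

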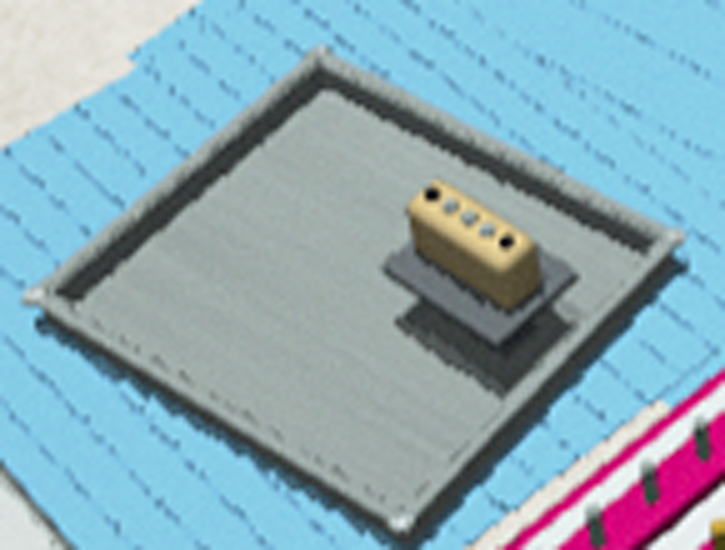

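```bash
python3 - <<'E'
from h import *
np.set_printoptions(precision=4,suppress=True)
z=load('scene0')
C=lambda u,v:(270+u/6,200+v/6)
L=onplane(z,*C(150,452),.010);B=onplane(z,*C(385,568),.010);R=onplane(z,*C(597,347),.011)
print('holder corners',L,B,R,np.linalg.norm(L-B),np.linalg.norm(B-R))
s1=onplane(z,*C(200,160),.064);s2=onplane(z,*C(322,205),.064);print('sleeve',s1,s2)
T=[onplane(z,130+u/5,310+v/5,.02) for u,v in[(322,50),(685,238),(402,527),(28,296)]]
print('tray',T,[np.linalg.norm(T[i]-T[(i+1)%4]) for i in range(4)],np.mean(T,0))
s=load('side0');D=lambda u,v:(240+u/6,210+v/6)
c=[onplane(s,*D(u,v),.011) for u,v in[(98,408),(360,552),(674,322)]];print('side holder',c,np.linalg.norm(c[0]-c[1]),np.linalg.norm(c[2]-c[1]))
print('side sleeve',onplane(s,*D(597,408),.064),onplane(s,*D(425,342),.064))
for t in('scene0','side0'):
    zz=load(t);P=cloud(zz);p=zz['p'].astype(int)
    r=(p[...,0]>120)&(p[...,1]<50)&(p[...,2]<50)&(zz['d']>0)&(P[...,2]>.04)&(P[...,2]<.09)&(P[...,0]<.9)
    Q=P[r];print(t,'red n',len(Q),Q.mean(0),Q.min(0),Q.max(0))
    g=(p[...,0]>p[...,1]*1.7)&(p[...,0]>90)&(p[...,2]>p[...,1])&(p[...,1]>40)&(P[...,2]>.06)&(P[...,2]<.105)
    Q=P[g];Q=Q[np.linalg.norm(Q[:,:2]-np.mean([L,R],0)[:2],axis=1)<.12];print('gum',len(Q),np.median(Q,0),cv2.minAreaRect((Q[:,:2]*1000).astype(np.float32)))
E
```

```text
holder corners [0.535  0.0291 0.01  ] [0.6619 0.034  0.01  ] [0.6448 0.2079 0.011 ] 0.12698059068471965 0.17474225722484854
sleeve [0.4584 0.1525 0.064 ] [0.5253 0.1597 0.064 ]
tray [array([ 0.4669, -0.2478,  0.02  ]), array([ 0.6817, -0.2236,  0.02  ]), array([ 0.6989, -0.399 ,  0.02  ]), array([ 0.4847, -0.4229,  0.02  ])] [np.float64(0.2161744908851855), np.float64(0.17622545949169885), np.float64(0.2155332682284065), np.float64(0.17601413597147642)] [ 0.583  -0.3233  0.02  ]
side holder [array([0.6321, 0.2142, 0.011 ]), array([0.5056, 0.2063, 0.011 ]), array([0.5234, 0.0303, 0.011 ])] 0.12672605178597937 0.1768157360192917
side sleeve [0.4551 0.1467 0.064 ] [0.5223 0.1588 0.064 ]
scene0 red n 81 [0.4913 0.1521 0.0703] [0.4575 0.1443 0.0646] [0.5237 0.1623 0.0749]
gum 111 [0.5929 0.0772 0.0869] ((547.5789184570312, 113.90437316894531), (45.78308868408203, 160.25234985351562), 53.16755676269531)
side0 red n 9 [0.4915 0.1618 0.0681] [0.4659 0.1594 0.0671] [0.5132 0.1644 0.0702]
gum 181 [0.5106 0.1541 0.0696] ((540.690185546875, 120.7405014038086), (42.77320098876953, 150.02012634277344), 52.1407356262207)
```

```bash
cat >> h.py <<'E'
from scipy.spatial.transform import Rotation as Ro
def tool():
    s=status.get_state();q=s['ee_rot'];return s,Ro.from_quat([q[1],q[2],q[3],q[0]]).as_matrix()
def delta(p):
    s,R=tool();return R.T@(np.array(p)-s['eef_pos'])*1000
E
python3 - <<'E'
from h import *
np.set_printoptions(precision=4,suppress=True)
s,R=tool();print(R)
print(delta([.54,.05,.33]))
c=vision.calibration('wrist');print(np.linalg.inv(R)@(c['world_from_camera'][:3,3]-s['eef_pos']),R.T@c['world_from_camera'][:3,:3])
for t in('scene0','side0'):
    z=load(t);P=cloud(z)
    print(t,'table z', [P[v,u] for u,v in ([(300,300),(250,240),(280,290)] if t=='scene0' else [(240,240),(350,310),(400,330)])])
E
```

```text
[[-0.0007  0.2695 -0.963 ]
 [ 0.002  -0.963  -0.2695]
 [-1.     -0.0021  0.0001]]
[ -98.7196 -552.0552 -533.534 ]
[-0.1434  0.0008 -0.068 ] [[ 0.0002 -0.2692  0.9631]
 [ 1.      0.0012  0.0002]
 [-0.0012  0.9631  0.2692]]
scene0 table z [array([ 0.6529, -0.0799,  0.069 ]), array([0.323 , 0.0711, 0.0041]), array([ 0.5385, -0.0322,  0.0036])]
side0 table z [array([0.7496, 0.1643, 0.0347]), array([ 0.4285,  0.1434, -0.0018]), array([ 0.3209,  0.1231, -0.0009])]
```

Emit:
play_rows(
  deltas=[
    [-8,-32,-32,0,0],
    [-8,-32,-32,0,0],
    [-8,-32,-32,0,0],
    [-8,-32,-32,0,0],
    [-8,-32,-32,0,0],
    [-8,-32,-32,0,0],
    [-8,-32,-32,0,0],
    [-8,-32,-32,0,0],
    [-8,-32,-32,0,0],
    [0,-32,-32,0,0],
    [0,-32,-32,0,0],
    [0,-32,-32,0,0],
  ],
)

```text
time: 1.35
eef_pos: [0.4418, -0.151, 0.3033]
ee_rot: [0.096, 0.701, 0.096, -0.7]
contact_force: [0.7, 0.1, 0.7]
grip_width: 0.997
```

Emit:
play_rows(
  deltas=[
    [0,-32,-32,0,100],
    [0,-32,-32,0,255],
    [0,-32,-32,0,255],
    [0,-32,-32,0,255],
    [0,-32,-32,0,255],
    [0,-25,-25,0,255],
    [0,0,0,0,255],
    [0,0,0,0,255],
  ],
)

```text
time: 2.15
eef_pos: [0.5694, 0.0762, 0.3027]
ee_rot: [-0.097, -0.7, -0.097, 0.701]
contact_force: [-0.1, -0.3, 0.2]
grip_width: -0.0
```

```bash
python3 - <<'E'
from h import *
s,R=tool();print(s['eef_pos'],s['time'],s['contact_force'])
snap('wrist','wrist1')
E
```

```text
[0.56941177 0.07623239 0.30265518] 2.15 [-0.12196955 -0.26096375  0.16708933]
```

View pics/wrist1.png

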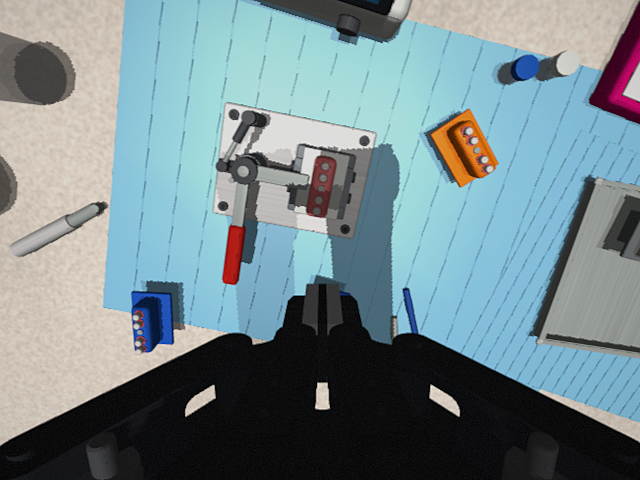

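The top view shows the base corners near (226,102), (376,133), (352,238) and (213,210), the pivot at (244,170), the sleeve from (237,227) to (231,283), and the jaw at (321,186).

```bash
python3 - <<'E'
from h import *
z=load('wrist1'); cv2.imwrite('pics/w1c.png',cv2.resize(z['p'][95:295,200:390,::-1],None,fx=3,fy=3,interpolation=cv2.INTER_CUBIC)) 
E
```

```text
(no output)
```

View pics/w1c.png

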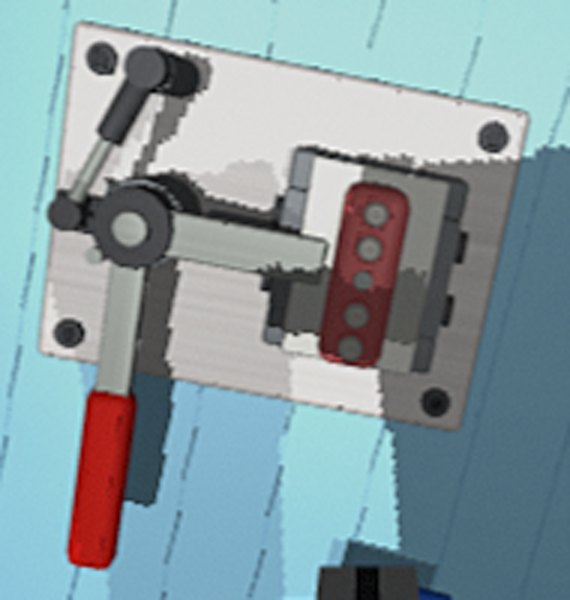

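```bash
python3 - <<'E'
from h import *
np.set_printoptions(precision=4,suppress=True)
z=load('wrist1');C=lambda u,v:(200+u/3,95+v/3)
c=np.array([onplane(z,*C(u,v),.012) for u,v in[(77,22),(528,115),(458,432),(42,352)]])
print(c,[np.linalg.norm(c[i]-c[(i+1)%4]) for i in range(4)],'ctr',c.mean(0))
y=c[0]+c[3]-c[1]-c[2];x=c[0]+c[1]-c[2]-c[3];print('yaw',np.arctan2(-y[0],y[1]),np.arctan2(x[1],x[0]))
print('gum',onplane(z,*C(365,275),.088),'yaw',(a:=onplane(z,*C(377,185),.088)-onplane(z,*C(350,367),.088)),np.arctan2(a[1],a[0]))
print('tooth',[onplane(z,*C(u,v),.097) for u,v in((376,214),(348,347))])
p=onplane(z,*C(130,228),.072);e=onplane(z,*C(91,566),.070);s=onplane(z,*C(112,393),.071)
print('piv',p,'sl',s,e,np.linalg.norm(e-p),np.linalg.norm(s-p),'dir',(a:=p-e),np.arctan2(a[1],a[0]))
P=cloud(z)
for n,(u,v) in dict(pivtop=(130,228),sleeve=(100,480),gumtop=(378,300),claw=(260,240),plate=(310,330),base=(220,380),strutpost=(150,68),tbl=(30,480)).items():
  U,V=C(u,v);print(n,P[int(V),int(U)])
E
```

```text
[[0.6423 0.2084 0.012 ]
 [0.6566 0.036  0.012 ]
 [0.5293 0.0246 0.012 ]
 [0.5154 0.1964 0.012 ]] [np.float64(0.17297191756511746), np.float64(0.1278165661240064), np.float64(0.1723246921045039), np.float64(0.12745890959831807)] ctr [0.5859 0.1163 0.012 ]
yaw 0.08162019005421303 0.09148532548322856
gum [0.5905 0.0818 0.088 ] yaw [0.0596 0.0077 0.    ] 0.12843124039009904
tooth [array([0.611, 0.084, 0.097]), array([0.5677, 0.081 , 0.097 ])]
piv [0.5821 0.162  0.072 ] sl [0.524  0.1558 0.071 ] [0.4571 0.1494 0.07  ] 0.1256351799722255 0.058416687465233375 dir [0.125  0.0125 0.002 ] 0.09974812534188338
pivtop [0.5824 0.1618 0.0748]
sleeve [0.491  0.1535 0.0708]
gumtop [0.5837 0.0754 0.0876]
claw [0.5894 0.1197 0.0669]
plate [0.5625 0.0947 0.0589]
base [0.5244 0.125  0.0113]
strutpost [0.6347 0.1643 0.0858]
tbl [0.456  0.1931 0.0008]
```

```bash
python3 - <<'E'
from h import *
np.set_printoptions(precision=4,suppress=True)
z=load('scene0')
for n,(u,v) in dict(blue1=(301,208),blue2=(267,249),orange=(312,307)).items(): print(n,onplane(z,u,v,.06))
z=load('wrist1');print('blue1',onplane(z,140,330,.07))
s,R=tool();print(s['joint_positions'],z['K'][0,0])
th=-np.radians(10.5)
Rn=Ro.from_euler('z',-np.radians(10.5)).as_matrix()@R;print(Rn)
print('after twist delta',Rn.T@(np.array([.4915,.1086,.120])-s['eef_pos'])*1000)
E
```

```text
blue1 [0.3861 0.2242 0.06  ]
blue2 [0.447  0.0206 0.06  ]
orange [ 0.6833 -0.0734  0.06  ]
blue1 [0.3722 0.2378 0.07  ]
[ 0.3254  0.2412 -0.6145  1.6733  0.1451  1.2745 -1.6166] 363.809867958367
[[-0.0015  0.0891 -0.996 ]
 [-0.0007 -0.996  -0.0891]
 [-1.      0.0005  0.0015]]
after twist delta [182.7623 -41.0626  74.252 ]
```

Emit:
play_rows(
  deltas=[
    [14,0,0,-8,255],
    [14,0,0,-8,255],
    [14,0,0,-8,255],
    [14,0,0,-8,255],
    [14,0,0,-8,255],
    [14,0,0,-8,255],
    [14,0,0,-8,255],
    [14,0,0,-8,255],
    [14,0,0,-8,255],
    [14,0,0,-7.5,255],
    [0,-37,-20,0,255],
    [0,-37,-20,0,255],
  ],
)

```text
time: 3.4
eef_pos: [0.4917, 0.1054, 0.1619]
ee_rot: [0.52, 0.478, 0.521, -0.48]
contact_force: [0.3, 1.7, 0.1]
grip_width: -0.0
```

Emit:
play_rows(
  deltas=[
    [38,0,0,0,255],
    [38,0,0,0,255],
    [37,0,0,0,255],
    [0,0,0,0,255],
  ],
)

```text
time: 3.8
eef_pos: [0.4875, 0.1043, 0.0458]
ee_rot: [0.519, 0.474, 0.523, -0.482]
contact_force: [-1.0, -0.1, 0.1]
grip_width: 0.002
```

```bash
python3 - <<'E'
from h import *
np.set_printoptions(precision=4,suppress=True)
s,R=tool();print(R,s['eef_pos'],s['joint_positions'],s['contact_force'])
snap('wrist','wrist2');snap('side','side2')
z=load('side2');cv2.imwrite('pics/side2c.png',cv2.resize(z['p'][180:330,220:420,::-1],None,fx=4,fy=4))
E
```

```text
[[-0.0109  0.9962  0.0863]
 [-0.004   0.0863 -0.9963]
 [-0.9999 -0.0112  0.003 ]] [0.4875 0.1043 0.0458] [ 0.3545  0.4827 -0.7468  2.0503  0.4596  0.7911 -0.5846] [-1.014  -0.077   0.0827]
```

View pics/wrist2.png

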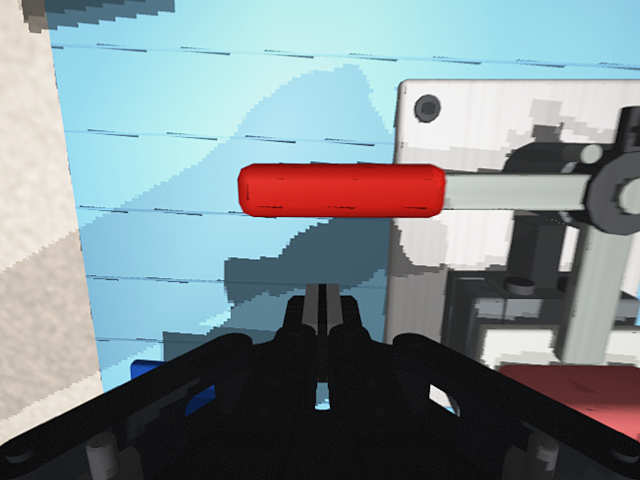

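View pics/side2c.png

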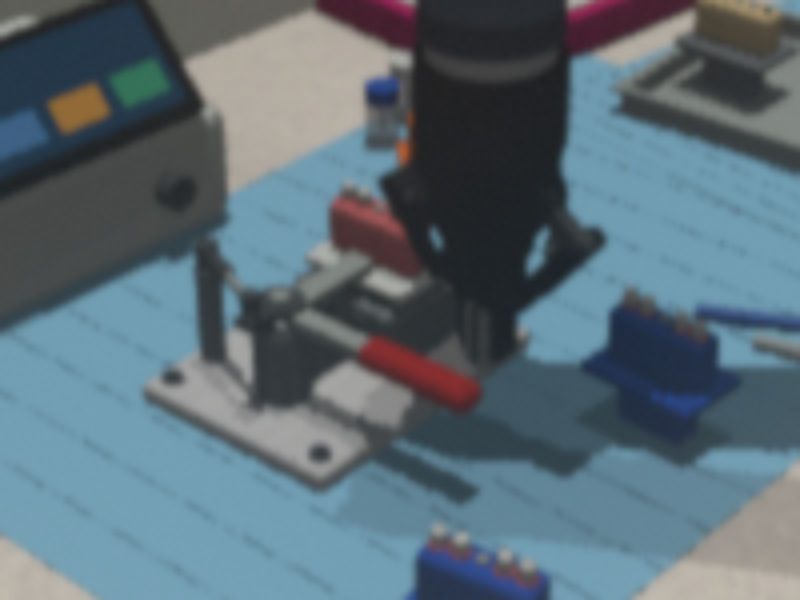

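The fingertips stand behind (‑y of) the sleeve, around image column 322, with the sleeve spanning 240–445. Now I'll approach until they touch.

Emit:
play_rows(
  deltas=[
    [0,0,-9,0,255],
    [0,0,-9,0,255],
    [0,0,-4,0,255],
    [0,0,-2,0,255],
    [0,0,-2,0,255],
    [0,0,-1,0,255],
    [0,0,0,0,255],
  ],
)

```text
time: 4.6
eef_pos: [0.49, 0.1354, 0.0502]
ee_rot: [0.522, 0.477, 0.522, -0.477]
contact_force: [-0.8, -0.3, 0.5]
grip_width: -0.0
```

Emit:
play_rows(
  deltas=[
    [0,0,-2,0,255],
    [0,0,-2,0,255],
    [0,0,-1,0,255],
    [0,0,0,0,255],
  ],
)

```text
time: 5.0
eef_pos: [0.4895, 0.1391, 0.0501]
ee_rot: [0.522, 0.477, 0.521, -0.478]
contact_force: [-0.9, -4.9, 2.2]
grip_width: 0.004
```

Emit:
play_rows(
  deltas=[
    [0,-0.7,-5,3,255],
    [0,-0.7,-5,3,255],
    [0,-0.7,-5,3,255],
    [0,-0.7,-5,3,255],
  ],
)

```text
time: 5.4
eef_pos: [0.4863, 0.1585, 0.0499]
ee_rot: [-0.469, -0.529, -0.468, 0.531]
contact_force: [0.2, -6.6, 2.4]
grip_width: -0.001
```

Emit:
play_rows(
  deltas=[
    [0,-0.7,-5,3,255],
    [0,-0.7,-5,3,255],
    [0,-0.7,-5,3,255],
    [0,-0.7,-5,3,255],
    [0,-0.7,-5,3,255],
    [0,-0.7,-5,3,255],
    [0,-0.7,-5,3,255],
    [0,-0.7,-5,3,255],
    [0,-0.7,-5,3,255],
    [0,-0.7,-5,3,255],
  ],
)

```text
time: 6.4
eef_pos: [0.4957, 0.206, 0.0497]
ee_rot: [-0.316, -0.631, -0.314, 0.635]
contact_force: [-4.1, -8.2, 6.1]
grip_width: -0.003
```

```bash
cat >> h.py <<'E'
PIV=np.array([.582,.162]);HX=np.array([.996,.0895]);HY=np.array([-.0895,.996])
def lev():
    s,R=tool();d=s['eef_pos'][:2]-PIV;a=np.array([d@HX,d@HY])
    zax=-R[:2,2];f=np.array([zax@HX,zax@HY]); th=np.arctan2(f[0],f[1]) # forward dir angle
    rad=np.array([-f[1],f[0]]); 
    print('tool turn deg',np.degrees(th),'radial',a@rad*1000,'tang',a@f*1000,'F fwd',s['contact_force'][:2]@zax,s['contact_force'],s['joint_positions'][6],s['time'])
E
python3 - <<'E'
from h import *
lev()
snap('wrist','w3')
E
```

```text
tool turn deg 42.220502277406325 radial 95.42437924538672 tang -16.946180935109066 F fwd -8.982549066924653 [-4.07321228 -8.18142901  6.07587598] -1.4261478436846595 6.4
```

View pics/w3.png

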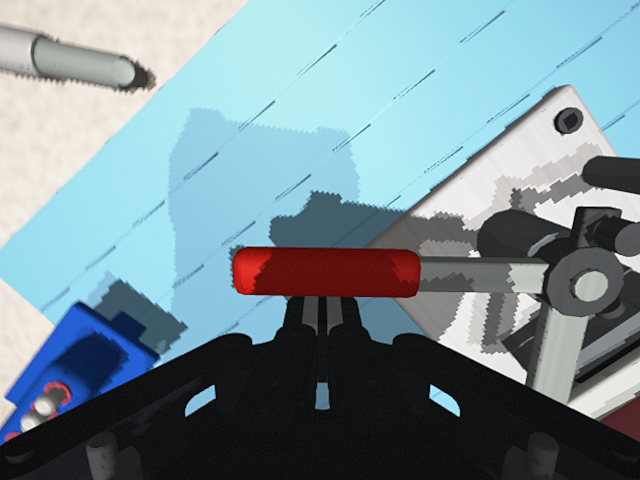

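Emit:
play_rows(
  deltas=[
    [0,-0.7,-5,3,255],
    [0,-0.7,-5,3,255],
    [0,-0.7,-5,3,255],
    [0,-0.7,-5,3,255],
    [0,-0.7,-5,3,255],
    [0,-0.7,-5,3,255],
    [0,-0.7,-5,3,255],
    [0,-0.7,-5,3,255],
    [0,-0.7,-5,3,255],
    [0,-0.7,-5,3,255],
    [0,-0.7,-5,3,255],
    [0,-0.7,-5,3,255],
  ],
)

```text
time: 7.65
eef_pos: [0.5376, 0.251, 0.049]
ee_rot: [-0.105, -0.698, -0.105, 0.701]
contact_force: [-1.3, -2.3, -0.6]
grip_width: -0.003
```

```bash
python3 - <<'E'
from h import *
lev()
snap('wrist','w4')
E
```

```text
tool turn deg 78.10524228018849 radial 98.11203528512472 tang -16.40955130430266 F fwd -1.8782262187781809 [-1.27066006 -2.26485424 -0.64427304] -2.016251441586279 7.65
```

View pics/w4.png

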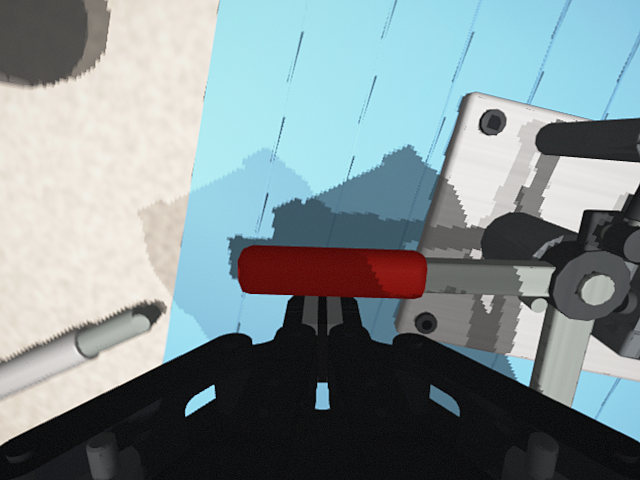

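Emit:
play_rows(
  deltas=[
    [0,-0.4,-3.4,2,255],
    [0,-0.4,-3.4,2,255],
    [0,-0.4,-3.4,2,255],
  ],
)

```text
time: 8.0
eef_pos: [0.5486, 0.2567, 0.05]
ee_rot: [-0.068, -0.704, -0.07, 0.704]
contact_force: [0.1, 0.6, -0.5]
grip_width: 0.0
```

```bash
python3 - <<'E'
from h import *
lev()
snap('wrist','w5')
E
```

```text
tool turn deg 83.98095864702813 radial 99.3821477618682 tang -14.444491312128577 F fwd 0.1805752348065204 [ 0.06021586  0.62807337 -0.49959167] -2.1051329586389262 8.0
```

View pics/w5.png

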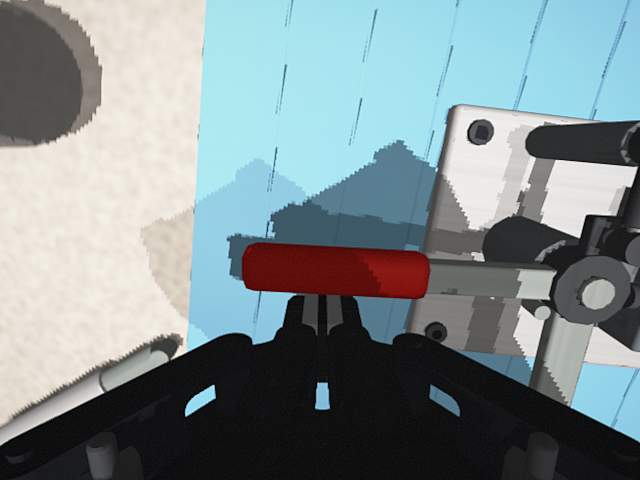

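```bash
cat >> h.py <<'E'
def levang(z,piv,a,b):
    p=onplane(z,*piv,.074)[:2]
    for q in (a,b):
        d=onplane(z,*q,.071)[:2]-p; print('lever deg',np.degrees(np.arctan2(d@HY,-(d@HX))),np.linalg.norm(d))
E
python3 - <<'E'
from h import *
levang(load('w4'),(598,290),(240,270),(425,275))
levang(load('w5'),(598,293),(244,267),(428,275))
z=load('wrist1');levang(z,(243.3,171),(230.5,283.5),(237.3,226))
E
```

```text
lever deg 80.89783701345635 0.12611818245571133
lever deg 82.24076065408848 0.06040853664653466
lever deg 87.80471176094571 0.12594611742087874
lever deg 89.2416133464327 0.06005921849340657
lever deg -0.5790511493518685 0.12517302673309025
lever deg -0.5369406752438598 0.05865454713955997
```

Emit:
play_rows(
  deltas=[
    [0,0,-1.5,1,255],
    [0,0,-1.5,1,255],
    [0,0,0,0,255],
  ],
)

```text
time: 8.35
eef_pos: [0.5526, 0.2557, 0.0505]
ee_rot: [0.056, 0.705, 0.056, -0.705]
contact_force: [-0.7, 0.5, 0.4]
grip_width: -0.002
```

```bash
python3 - <<'E'
from h import *
lev()
snap('wrist','w6')
z=load('w6');cv2.imwrite('pics/w6c.png',cv2.resize(z['p'][230:330,230:640,::-1],None,fx=1.9,fy=3))
E
```

```text
tool turn deg 86.01126368435158 radial 97.16100089546183 tang -14.150924078883346 F fwd -0.655228717279144 [-0.74092682  0.48134919  0.39281854] -2.1335239547070475 8.35
```

View pics/w6.png

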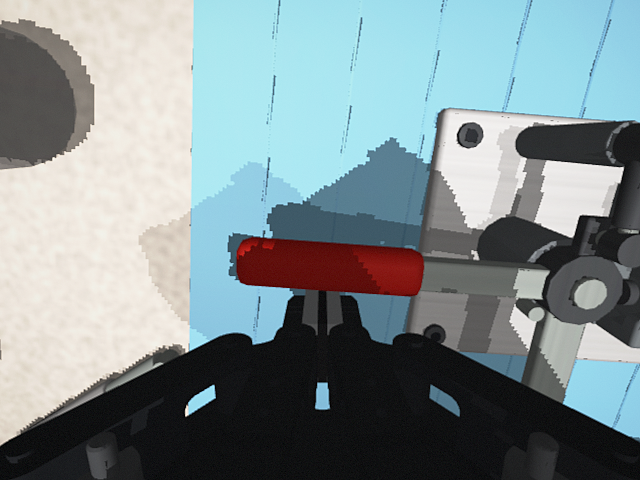

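Emit:
play_rows(
  deltas=[
    [0,0,10,0,255],
    [0,0,15,0,255],
    [-30,0,0,4,255],
    [-45,0,0,0,255],
    [-45,0,0,0,160],
    [0,0,0,0,110],
  ],
)

```text
time: 9.0
eef_pos: [0.5314, 0.2544, 0.1779]
ee_rot: [0.03, 0.711, 0.034, -0.702]
contact_force: [0.5, 0.5, 0.2]
grip_width: 0.332
```

```bash
python3 - <<'E'
from h import *
np.set_printoptions(precision=4,suppress=True)
lev();print(delta([.5895,.0822,.18]))
s,R=tool();print(R,s['eef_pos'],s['grip_width'],s['time'])
E
```

```text
tool turn deg 89.97535465062872 radial 96.55969233978301 tang -42.04593945236673 F fwd 0.585154865370771 [0.5428 0.4956 0.1573] -2.1409661698863465 9.0
[ -2.3415 176.7078 -42.366 ]
[[ 0.013   0.09   -0.9959]
 [ 0.0061 -0.9959 -0.0899]
 [-0.9999 -0.0049 -0.0135]] [0.5314 0.2544 0.1779] 0.33236438201330665 9.0
```

Emit:
play_rows(
  deltas=[
    [0,44,-10,0,110],
    [0,44,-10,0,110],
    [0,44,-11,0,110],
    [0,44,-11,0,110],
    [0,0,0,0,110],
    [0,0,0,0,110],
  ],
)

```text
time: 9.6
eef_pos: [0.5846, 0.0775, 0.1695]
ee_rot: [-0.03, -0.706, -0.03, 0.707]
contact_force: [0.8, 0.7, -0.1]
grip_width: 0.566
```

```bash
python3 - <<'E'
from h import *
np.set_printoptions(precision=4,suppress=True)
s,R=tool();print(R,s['eef_pos'],s['grip_width'],s['time'])
snap('wrist','w7');snap('scene','s7')
z=load('s7'); cv2.imwrite('pics/s7c.png',cv2.resize(z['p'][180:300,260:400,::-1],None,fx=5,fy=5,interpolation=cv2.INTER_CUBIC))
E
```

```text
[[-0.0013  0.085  -0.9964]
 [-0.0005 -0.9964 -0.085 ]
 [-1.      0.0004  0.0013]] [0.5846 0.0775 0.1695] 0.5662520771247248 9.6
```

View pics/w7.png

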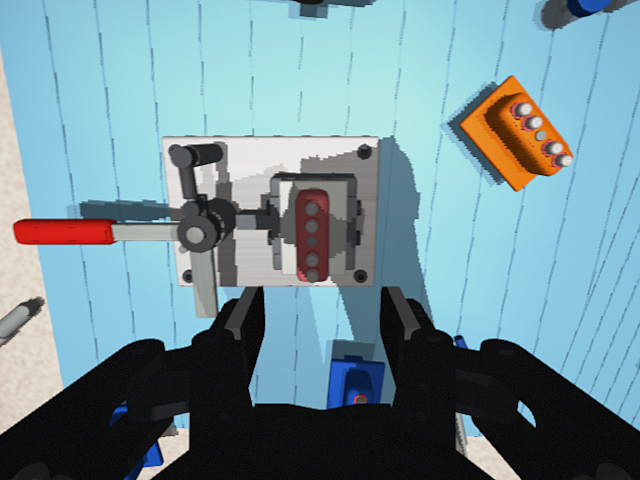

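View pics/s7c.png

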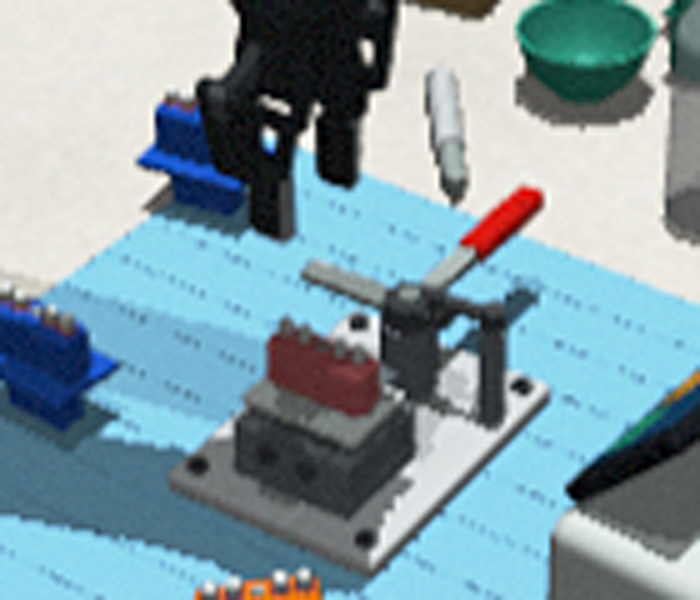

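```bash
python3 - <<'E'
from h import *
np.set_printoptions(precision=4,suppress=True)
z=load('w7');cv2.imwrite('pics/w7c.png',cv2.resize(z['p'][125:295,5:385,::-1],None,fx=2,fy=3,interpolation=cv2.INTER_CUBIC))
levang(z,(194.5,234),(14,231),(113,232))
print('gum',onplane(z,312,234.5,.088),onplane(z,312,188,.088),onplane(z,312,282,.088), 'teeth',onplane(z,311,208,.097),onplane(z,312,274,.097))
for p in [(.5905,.0818,.067),(.589,.0823,.067)]: print(delta(p))
E
```

```text
lever deg 90.80015888021451 0.124682905647058
lever deg 90.81865058100593 0.056894920113311556
gum [0.5928 0.0837 0.088 ] [0.6224 0.086  0.088 ] [0.5603 0.0811 0.088 ] teeth [0.6116 0.0856 0.097 ] [0.5694 0.0816 0.097 ]
[102.9026   0.332   -6.557 ]
[102.9046  -0.3028  -5.1089]
```

View pics/w7c.png

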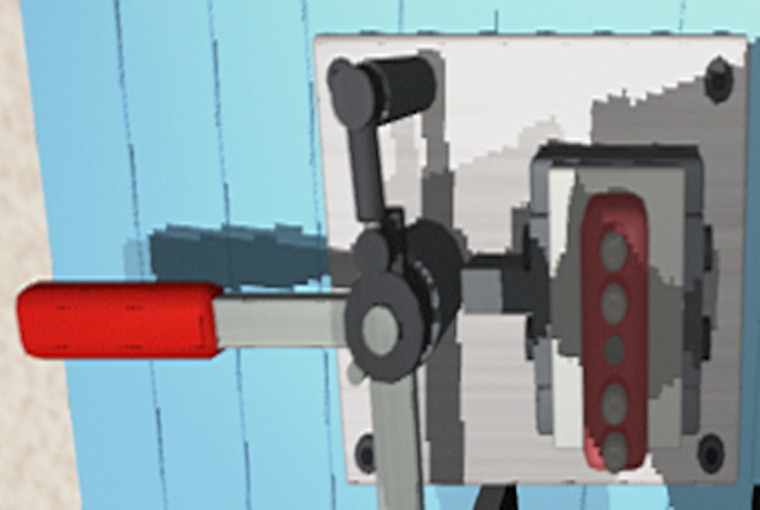

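Emit:
play_rows(
  deltas=[
    [0,-1,-7,0,110],
    [30,0,0,0,110],
    [30,0,0,0,110],
    [25,0,0,0,110],
    [18,0,0,0,110],
    [0,0,0,0,110],
  ],
  grip_force=40,
)

```text
time: 10.3
eef_pos: [0.5891, 0.083, 0.0641]
ee_rot: [-0.033, -0.704, -0.033, 0.709]
contact_force: [-0.4, -0.7, -0.0]
grip_width: 0.568
```

```bash
python3 - <<'E'
from h import *
np.set_printoptions(precision=4,suppress=True)
s,R=tool();print(s['eef_pos'],s['grip_width'],s['time'],s['contact_force'])
snap('wrist','w8')
E
```

```text
[0.5891 0.083  0.0641] 0.5683356583723289 10.3 [-0.3641 -0.7238 -0.0023]
```

View pics/w8.png

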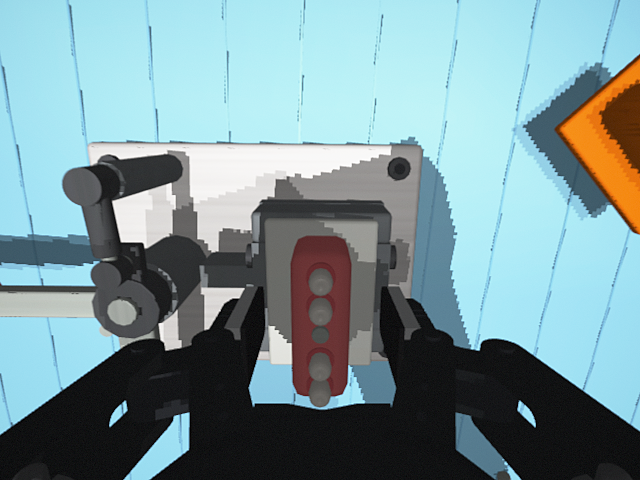

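The gum (columns 292–350) sits centred between the pads (262 and 380), so I'll close.

Emit:
play_rows(
  deltas=[
    [0,0,0,0,180],
    [0,0,0,0,255],
    [0,0,0,0,255],
    [0,0,0,0,255],
    [0,0,0,0,255],
  ],
  grip_force=40,
)

```text
time: 10.85
eef_pos: [0.5934, 0.0836, 0.0692]
ee_rot: [0.031, 0.708, 0.033, -0.705]
contact_force: [-0.7, 4.7, 5.8]
grip_width: 0.248
```

Emit:
play_rows(
  deltas=[
    [0,2,0,0,255],
    [0,2,0,0,255],
    [0,2,0,0,255],
    [0,0,0,0,255],
  ],
)

```text
time: 11.25
eef_pos: [0.5934, 0.0831, 0.0693]
ee_rot: [0.029, 0.708, 0.036, -0.705]
contact_force: [-0.6, 10.0, 5.1]
grip_width: 0.251
```

```bash
python3 - <<'E'
from h import *
np.set_printoptions(precision=4,suppress=True)
s,R=tool();print(s['eef_pos'],s['grip_width'],s['time'],s['contact_force'],s['torque'],R)
snap('wrist','w9')
E
```

```text
[0.5934 0.0831 0.0693] 0.2511754336482596 11.25 [-0.5509  9.9659  5.0666] [ 2.2897  0.3    -0.1921] [[ 0.0036  0.0924 -0.9957]
 [ 0.0093 -0.9957 -0.0924]
 [-1.     -0.0089 -0.0045]]
```

View pics/w9.png

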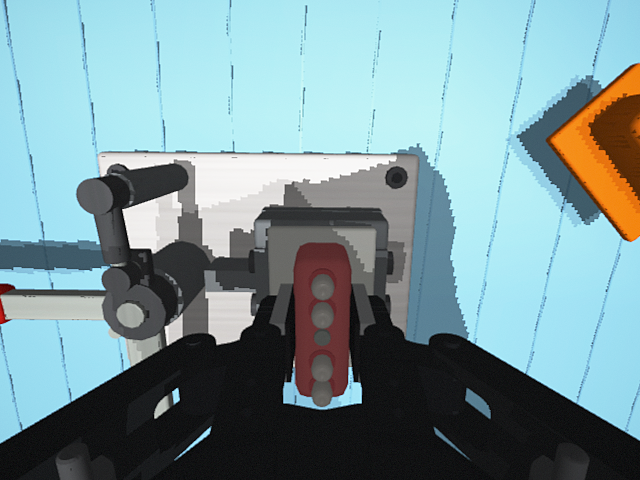

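Emit:
play_rows(
  deltas=[
    [0,4,0,0,255],
    [0,4,0,0,255],
    [0,4,0,0,255],
  ],
)

```text
time: 11.6
eef_pos: [0.5936, 0.0809, 0.0695]
ee_rot: [0.027, 0.708, 0.042, -0.705]
contact_force: [-2.9, 18.0, 8.0]
grip_width: 0.244
```

```bash
python3 - <<'E'
from h import *
np.set_printoptions(precision=4,suppress=True)
s,R=tool();print(s['eef_pos'],s['grip_width'],s['time'],s['contact_force'],s['torque'],R)
E
```

```text
[0.5936 0.0809 0.0695] 0.24409601238841672 11.6 [-2.8798 18.0357  8.0285] [ 4.7729  1.0109 -0.2794] [[ 0.0036  0.0968 -0.9953]
 [ 0.0209 -0.9951 -0.0967]
 [-0.9998 -0.0205 -0.0056]]
```

Emit:
play_rows(
  deltas=[
    [0,5,0,0,255],
    [0,5,0,0,255],
    [0,5,0,0,255],
  ],
)

```text
time: 11.9
eef_pos: [0.594, 0.0781, 0.0702]
ee_rot: [0.024, 0.708, 0.049, -0.704]
contact_force: [-4.7, 37.1, 3.8]
grip_width: 0.247
```

```bash
cat >> h.py <<'E'
def st():
    np.set_printoptions(precision=4,suppress=True)
    s,R=tool();print(s['eef_pos'],'w',s['grip_width'],'t',s['time'],'F',s['contact_force'],'M',s['torque'],'toolx',R[:,0])
E
python3 - <<'E'
from h import *
st();snap('wrist','w10')
E
```

```text
[0.594  0.0781 0.0702] w 0.24684599529934811 t 11.9 F [-4.6823 37.0719  3.8394] M [ 9.244   1.2712 -0.1896] toolx [ 0.0034  0.0356 -0.9994]
```

View pics/w10.png

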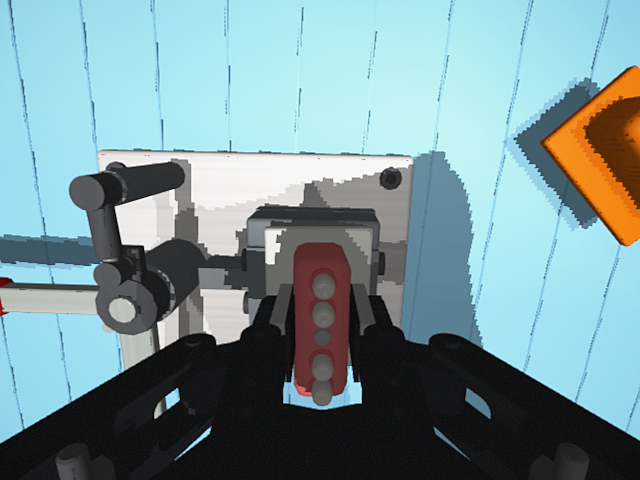

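Emit:
play_rows(
  deltas=[
    [0,5,0,0,255],
    [0,5,0,0,255],
    [0,5,0,0,255],
  ],
)

```text
time: 12.25
eef_pos: [0.5946, 0.0742, 0.0712]
ee_rot: [0.022, 0.708, 0.055, -0.704]
contact_force: [-7.4, 48.9, 7.4]
grip_width: 0.246
```

```bash
python3 - <<'E'
from h import *
st()
E
```

```text
[0.5946 0.0742 0.0712] w 0.24626537194179232 t 12.25 F [-7.3522 48.8735  7.4395] M [12.2069  1.9543 -0.2087] toolx [ 0.0027  0.0474 -0.9989]
```

```bash
python3 - <<'E'
from h import *
snap('side','s11');snap('scene','sc11');snap('wrist','w11')
z=load('s11'); a=cv2.resize(z['p'][210:310,240:360,::-1],None,fx=6,fy=6,interpolation=cv2.INTER_CUBIC)
cv2.imwrite('pics/s11c.png',a)
z=load('sc11'); cv2.imwrite('pics/sc11c.png',cv2.resize(z['p'][200:300,280:400,::-1],None,fx=6,fy=6,interpolation=cv2.INTER_CUBIC))
E
```

```text
(no output)
```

View pics/s11c.png

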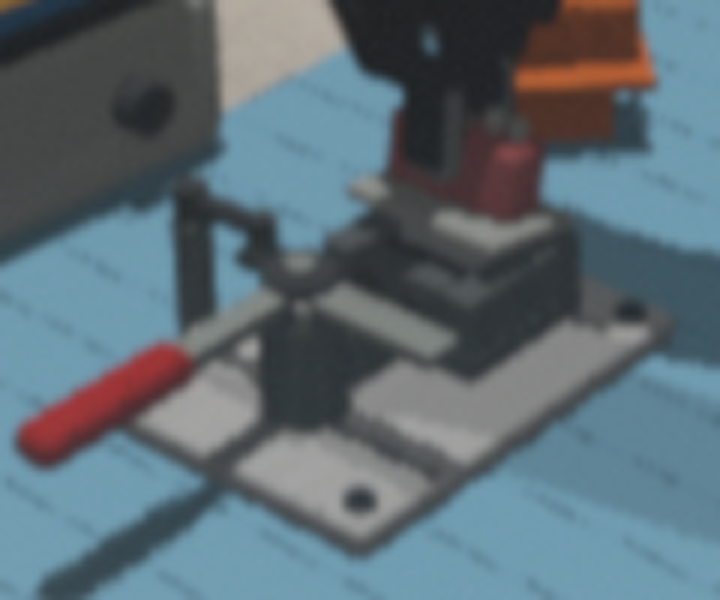

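View pics/sc11c.png

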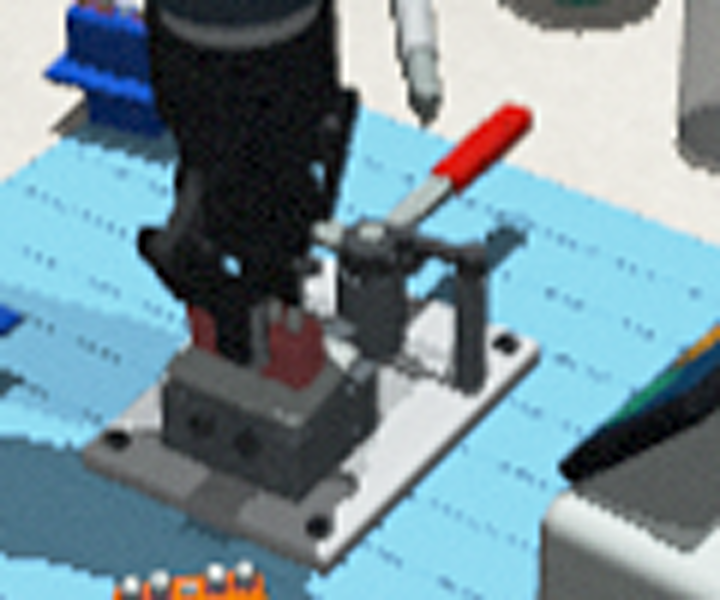

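View pics/w11.png

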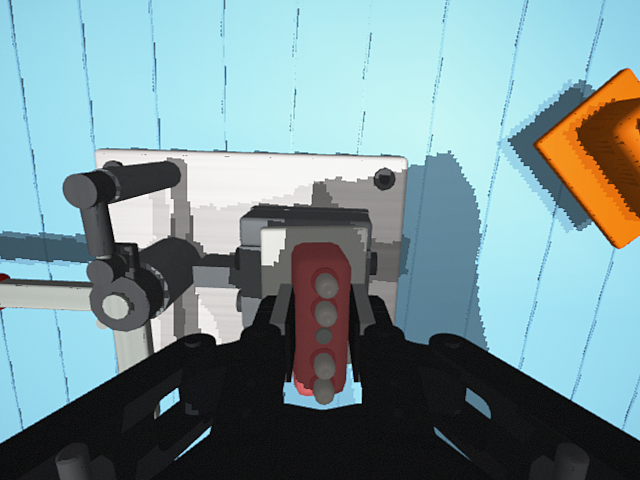

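```bash
cat >> h.py <<'E'
def tilt(t,u0=255,u1=380,v0=215,v1=300):
    z=load(t);P=cloud(z)[v0:v1,u0:u1].reshape(-1,3);c=z['p'][v0:v1,u0:u1].reshape(-1,3).astype(int)
    H=(P[:,:2]-(PIV-.08*HY));a=np.stack([H@HX,H@HY],1)
    m=(c[:,0]-c[:,1]<25)&(P[:,2]>.05)&(P[:,2]<.09)&(a[:,0]>.005)&(a[:,0]<.037)&(np.abs(a[:,1])<.03)&(c.sum(1)>200)
    A=np.c_[a[m],np.ones(m.sum())];q=P[m,2]
    for _ in range(5):
        k=np.linalg.lstsq(A,q,rcond=None)[0];r=np.abs(A@k-q);g=r<max(.0015,np.median(r)*2);A,q=A[g],q[g]
    print(t,'n',len(q),'slope x,y',k[:2],'z0',k[2],'y range',A[:,1].min(),A[:,1].max())
E
python3 - <<'E'
from h import *
tilt('w7',270,360,165,290);tilt('w9');tilt('w10');tilt('w11')
E
```

```text
w7 n 1514 slope x,y [-0.02023417 -0.00379927] z0 0.05924111644216798 y range -0.02299286445110978 0.024798491968075594
w9 n 2962 slope x,y [-0.03529275  0.01884308] z0 0.05969482365692396 y range -0.02382449370120189 0.024011784471210246
w10 n 2995 slope x,y [-0.03378531  0.09416553] z0 0.06049505088452698 y range -0.026647086708095822 0.020894772071056514
w11 n 3021 slope x,y [-0.03243455  0.181548  ] z0 0.061627282614775666 y range -0.028428447545865022 0.01856023753693038
```

Emit:
play_rows(
  deltas=[
    [-1,-8,0,0,255],
    [-1,-8,0,0,255],
    [-1,-8,0,0,255],
    [-1,-8,0,0,255],
    [-1,-8,0,0,255],
    [-1,-8,0,0,255],
  ],
)

```text
time: 13.0
eef_pos: [0.5933, 0.0806, 0.0717]
ee_rot: [0.033, 0.708, 0.032, -0.705]
contact_force: [7.4, -6.1, -8.8]
grip_width: 0.247
```

```bash
python3 - <<'E'
from h import *
st();snap('wrist','w12');tilt('w12')
E
```

```text
[0.5933 0.0806 0.0717] w 0.24714607064323957 t 13.0 F [ 7.4125 -6.1381 -8.8009] M [-0.8957 -1.6494  0.1178] toolx [ 0.0036 -0.0016 -1.    ]
w12 n 2921 slope x,y [-0.0251  0.0898] z0 0.06079761159991872 y range -0.02452718439142427 0.02313998550940024
```

Emit:
play_rows(
  deltas=[
    [-2,-8,0,0,255],
    [-2,-8,0,0,255],
    [-2,-8,0,0,255],
    [-2,-8,0,0,255],
    [-2,-8,0,0,255],
    [-2,-8,0,0,255],
  ],
)

```text
time: 13.65
eef_pos: [0.5901, 0.0963, 0.0777]
ee_rot: [-0.04, -0.705, -0.013, 0.708]
contact_force: [13.2, -34.5, -29.6]
grip_width: 0.245
```

```bash
python3 - <<'E'
from h import *
st();snap('wrist','w13');tilt('w13')
E
```

```text
[0.5901 0.0963 0.0777] w 0.24460588142676884 t 13.65 F [ 13.1635 -34.458  -29.6173] M [-8.4532 -3.3174  0.4847] toolx [-0.0034 -0.039  -0.9992]
w13 n 2675 slope x,y [ 0.0152 -0.2098] z0 0.06526072309681473 y range -0.013421643913244997 0.029989983552529076
```

Emit:
play_rows(
  deltas=[
    [-1,8,0,0,255],
    [-1,8,0,0,255],
    [-1,8,0,0,255],
    [-1,8,0,0,255],
    [-1,8,0,0,255],
    [-1,8,0,0,255],
  ],
)

```text
time: 14.3
eef_pos: [0.5883, 0.0823, 0.0838]
ee_rot: [-0.029, -0.704, -0.033, 0.709]
contact_force: [7.6, 12.1, -29.7]
grip_width: 0.243
```

```bash
python3 - <<'E'
from h import *
st();snap('wrist','w14');tilt('w14')
E
```

```text
[0.5883 0.0823 0.0838] w 0.24306674012392687 t 14.3 F [  7.6289  12.1399 -29.6742] M [ 2.7661 -1.914  -0.1691] toolx [-0.0062  0.0049 -1.    ]
w14 n 3375 slope x,y [0.0596 0.0092] z0 0.06654640299123399 y range -0.024332587325969855 0.02348578258295638
```

Emit:
play_rows(
  deltas=[
    [0,-4,0,0,150],
    [0,0,0,0,110],
    [0,0,0,0,110],
    [0,0,0,0,110],
  ],
)

```text
time: 14.75
eef_pos: [0.5928, 0.0849, 0.0927]
ee_rot: [0.032, 0.707, 0.031, -0.706]
contact_force: [-0.6, -0.2, 1.0]
grip_width: 0.574
```

```bash
python3 - <<'E'
from h import *
st();snap('wrist','w15');tilt('w15');snap('side','s15')
z=load('s15'); cv2.imwrite('pics/s15c.png',cv2.resize(z['p'][210:310,240:360,::-1],None,fx=6,fy=6,interpolation=cv2.INTER_CUBIC))
print(delta([.589,.0823,.075]))
E
```

```text
[0.5928 0.0849 0.0927] w 0.5735110123125823 t 14.75 F [-0.5655 -0.2255  0.9629] M [ 0.0538 -0.0099 -0.0128] toolx [ 0.0024 -0.0006 -1.    ]
w15 n 3244 slope x,y [0.0734 0.0456] z0 0.06646815166166828 y range -0.024396272836450166 0.023313972091280954
[17.4091  2.4657  3.7452]
```

View pics/w15.png

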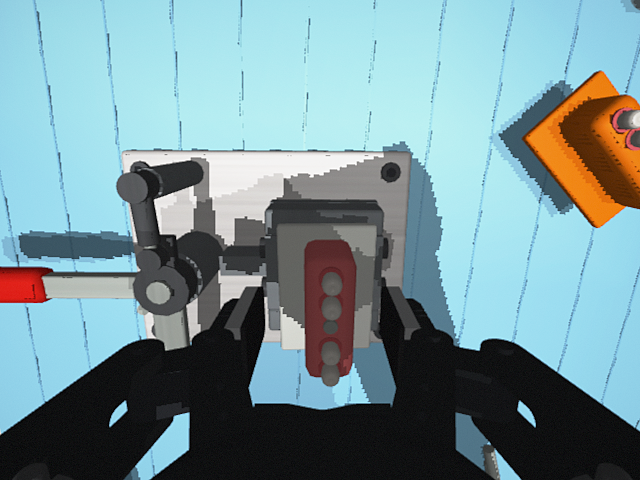

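View pics/s15c.png

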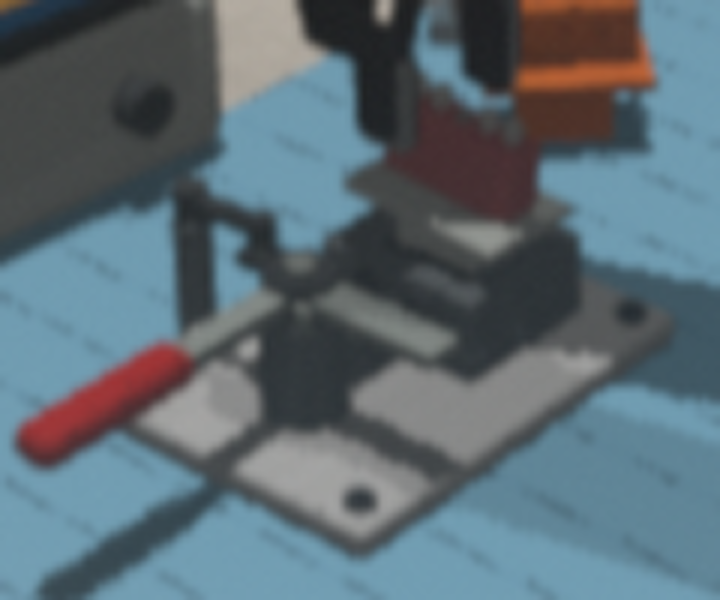

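Emit:
play_rows(
  deltas=[
    [6,2.5,3,0,110],
    [6,0,2,0,110],
    [4,0,0,0,110],
    [0,0,0,0,180],
    [0,0,0,0,255],
    [0,0,0,0,255],
    [0,0,0,0,255],
    [0,0,0,0,255],
  ],
  grip_force=80,
)

```text
time: 15.65
eef_pos: [0.5866, 0.0822, 0.0752]
ee_rot: [-0.032, -0.706, -0.031, 0.707]
contact_force: [-1.0, -1.0, 0.1]
grip_width: 0.238
```

```bash
python3 - <<'E'
from h import *
st();snap('wrist','w16');tilt('w16')
E
```

```text
[0.5866 0.0822 0.0752] w 0.2375265665787255 t 15.65 F [-0.9788 -0.9547  0.1029] M [-0.0712  0.3025 -0.0663] toolx [-0.0008 -0.0004 -1.    ]
w16 n 3217 slope x,y [0.0413 0.0297] z0 0.06725816580502914 y range -0.023956705404515007 0.02391348660519472
```

View pics/w16.png

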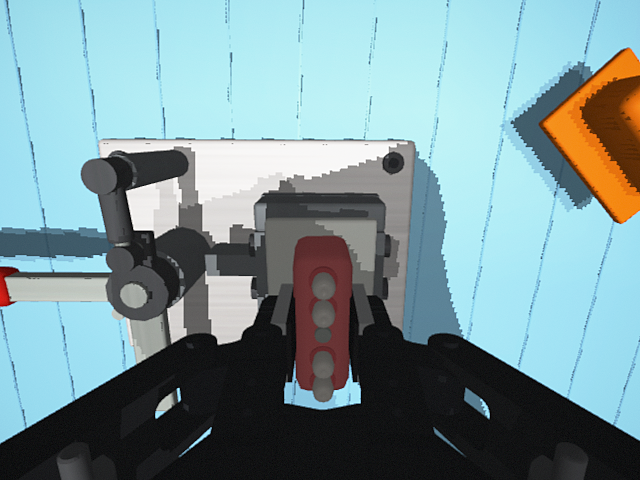

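Emit:
play_rows(
  deltas=[
    [-1,8,0,0,255],
    [-1,8,0,0,255],
    [-1,8,0,0,255],
    [-1,8,0,0,255],
    [-1,8,0,0,255],
    [-1,-8,0,0,255],
    [-2,-8,0,0,255],
    [-2,-8,0,0,255],
    [-2,-8,0,0,255],
    [-2,-8,0,0,255],
  ],
)

```text
time: 16.7
eef_pos: [0.5842, 0.0828, 0.0803]
ee_rot: [-0.032, -0.705, -0.033, 0.708]
contact_force: [13.5, -1.7, -42.6]
grip_width: 0.235
```

```bash
python3 - <<'E'
from h import *
st();snap('wrist','w17');tilt('w17')
E
```

```text
[0.5842 0.0828 0.0803] w 0.23460068301710377 t 16.7 F [ 13.4637  -1.6591 -42.5702] M [-0.965  -3.4996 -0.4893] toolx [-0.0035  0.0013 -1.    ]
w17 n 3409 slope x,y [0.0704 0.0163] z0 0.07104837798274943 y range -0.0233877689814347 0.0244802245242175
```

Emit:
play_rows(
  deltas=[
    [0,-8,0,0,255],
    [0,-8,0,0,255],
    [0,-8,0,0,255],
    [0,-8,0,0,255],
    [0,-8,0,0,255],
    [0,8,0,0,255],
    [0,8,0,0,255],
    [0,8,0,0,255],
    [0,8,0,0,255],
    [0,8,0,0,255],
  ],
)

```text
time: 17.75
eef_pos: [0.5841, 0.084, 0.0835]
ee_rot: [-0.029, -0.705, -0.033, 0.708]
contact_force: [4.9, 11.3, -25.9]
grip_width: 0.237
```

```bash
python3 - <<'E'
from h import *
st();snap('wrist','w18');tilt('w18')
E
```

```text
[0.5841 0.084  0.0835] w 0.2369017552960886 t 17.75 F [  4.8604  11.2754 -25.9368] M [ 2.6734 -1.1175 -0.2192] toolx [-0.0046  0.0056 -1.    ]
w18 n 3755 slope x,y [ 0.0901 -0.0267] z0 0.07259851091198102 y range -0.02318831121829308 0.024672087485282893
```

Emit:
play_rows(
  deltas=[
    [-2,8,0,0,255],
    [-2,8,0,0,255],
    [-2,8,0,0,255],
    [-2,8,0,0,255],
    [-2,8,0,0,255],
    [-2,-8,0,0,255],
    [-2,-8,0,0,255],
    [0,-8,0,0,255],
    [0,-8,0,0,255],
    [0,-8,0,0,255],
  ],
  grip_force=110,
)

```text
time: 18.8
eef_pos: [0.5874, 0.0817, 0.1035]
ee_rot: [0.031, 0.707, 0.031, -0.706]
contact_force: [-0.6, 0.2, -1.5]
grip_width: 0.224
```

```bash
python3 - <<'E'
from h import *
st();snap('wrist','w19');tilt('w19')
E
```

```text
[0.5874 0.0817 0.1035] w 0.22357345238004778 t 18.8 F [-0.5791  0.1957 -1.4605] M [ 0.0364 -0.0101  0.0076] toolx [ 0.0009 -0.0008 -1.    ]
w19 n 100 slope x,y [0.0217 0.0295] z0 0.09002720244141457 y range -0.02363303939566155 -0.014724300943629077
```

View pics/w19.png

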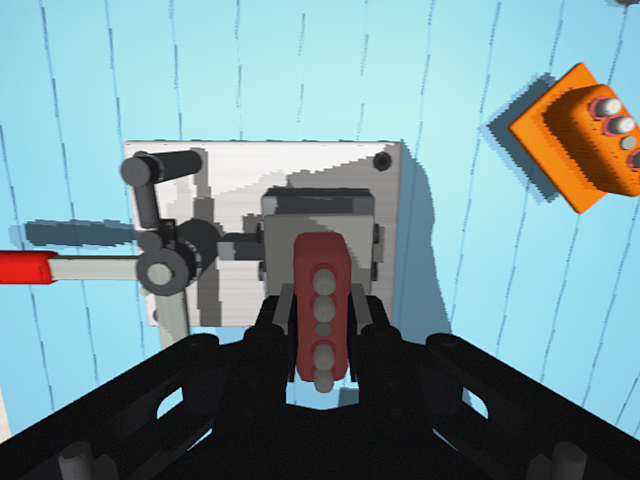

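The jaw is out. The force is ‑1.5 N, which matches its weight, and the foot is clear of the bars. Next I'll lift and carry it over to the tray.

Emit:
play_rows(
  deltas=[
    [-20,0,0,0,255],
    [-40,0,0,0,255],
    [-40,0,0,0,255],
    [-10,10,0,0,255],
    [0,30,6,0,255],
    [0,40,10,0,255],
    [0,40,10,0,255],
    [0,40,10,0,255],
    [0,40,10,0,255],
    [0,40,10,0,255],
    [0,40,10,0,255],
    [0,40,10,0,255],
  ],
)

```text
time: 20.05
eef_pos: [0.5383, -0.2455, 0.2123]
ee_rot: [-0.031, -0.706, -0.031, 0.707]
contact_force: [0.7, 0.3, -2.5]
grip_width: 0.226
```

Emit:
play_rows(
  deltas=[
    [0,40,10,0,255],
    [0,30,8,0,255],
    [0,14,2,0,255],
    [0,0,0,0,255],
    [0,0,0,0,255],
  ],
)

```text
time: 20.55
eef_pos: [0.5279, -0.3263, 0.2127]
ee_rot: [-0.031, -0.706, -0.033, 0.706]
contact_force: [-0.2, 0.4, -2.0]
grip_width: 0.229
```

```bash
python3 - <<'E'
from h import *
st();snap('wrist','w20');snap('scene','s20')
s,R=tool();print(R,s['joint_positions'])
z=load('s20');cv2.imwrite('pics/s20c.png',cv2.resize(z['p'][250:430,110:310,::-1],None,fx=3.3,fy=3.3,interpolation=cv2.INTER_CUBIC))
E
```

```text
[ 0.5279 -0.3263  0.2127] w 0.22850511124368142 t 20.55 F [-0.1795  0.4364 -1.9944] M [ 0.0504  0.0077 -0.0352] toolx [-0.0004  0.0024 -1.    ]
[[ 0.0002  0.0941 -0.9956]
 [ 0.0021 -0.9956 -0.0941]
 [-1.     -0.0021 -0.0004]] [ 0.63    0.3532 -0.1783  1.6809  0.0662  1.1142 -1.0433]
```

View pics/w20.png

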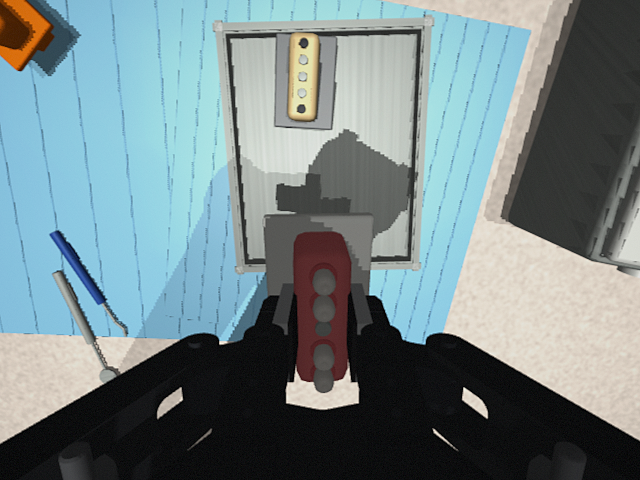

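View pics/s20c.png

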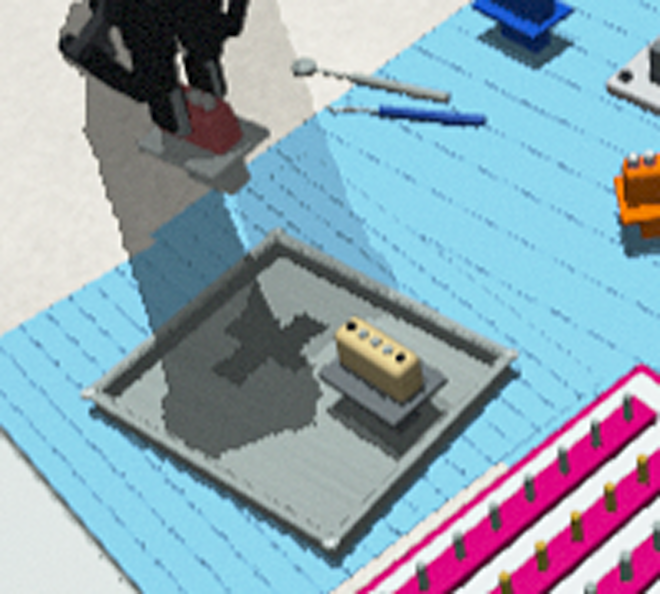

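```bash
python3 - <<'E'
from h import *
np.set_printoptions(precision=4,suppress=True)
z=load('w20')
c=np.array([onplane(z,u,v,.02) for u,v in[(216,22),(433,19),(418,269),(237,272)]]);print(c,[np.linalg.norm(c[i]-c[(i+1)%4]) for i in range(4)],c.mean(0))
print('bone',onplane(z,303,78,.071),'ends',onplane(z,303,35,.071),onplane(z,302,120,.071))
P=cloud(z);print('bone plate',P[125,290],P[60,285],'jaw plate',[P[v,u] for u,v in((280,225),(280,270),(360,225),(360,275))],'gumtop',P[240,320],P[375,318],'floor',P[200,270])
E
```

```text
[[ 0.6793 -0.2251  0.02  ]
 [ 0.6978 -0.4023  0.02  ]
 [ 0.4814 -0.4255  0.02  ]
 [ 0.4617 -0.2488  0.02  ]] [np.float64(0.1781172883801984), np.float64(0.21761834887361486), np.float64(0.1778146476594023), np.float64(0.2188776198992941)] [ 0.5801 -0.3254  0.02  ]
bone [ 0.6363 -0.3029  0.071 ] ends [ 0.6641 -0.3008  0.071 ] [ 0.6074 -0.3045  0.071 ]
bone plate [ 0.6038 -0.2931  0.0406] [ 0.6525 -0.2857  0.0397] jaw plate [array([ 0.5586, -0.3063,  0.2047]), array([ 0.5365, -0.3071,  0.2002]), array([ 0.5614, -0.3405,  0.2031]), array([ 0.5372, -0.3438,  0.1995])] gumtop [ 0.5569 -0.3237  0.2167] [ 0.5069 -0.3276  0.2333] floor [ 0.5335 -0.2754  0.0053]
```

Emit:
play_rows(
  deltas=[
    [35,0,0,0,255],
    [35,0,0,0,255],
    [35,0,0,0,255],
    [25,0,0,0,255],
    [10,0,0,0,255],
    [0,0,0,0,255],
  ],
)

```text
time: 21.25
eef_pos: [0.527, -0.3258, 0.0717]
ee_rot: [-0.032, -0.705, -0.034, 0.707]
contact_force: [-0.7, -0.6, -1.8]
grip_width: 0.223
```

```bash
python3 - <<'E'
from h import *
st();snap('scene','s21');snap('side','d21')
z=load('s21');cv2.imwrite('pics/s21c.png',cv2.resize(z['p'][300:430,120:280,::-1],None,fx=4.5,fy=4.5,interpolation=cv2.INTER_CUBIC))
z=load('d21');cv2.imwrite('pics/d21c.png',cv2.resize(z['p'][140:250,350:510,::-1],None,fx=4.5,fy=4.5,interpolation=cv2.INTER_CUBIC))
E
```

```text
[ 0.527  -0.3258  0.0717] w 0.22299369281377057 t 21.25 F [-0.6975 -0.6264 -1.7513] M [-0.0257 -0.0203 -0.0369] toolx [-0.0027  0.0027 -1.    ]
```

View pics/s21c.png

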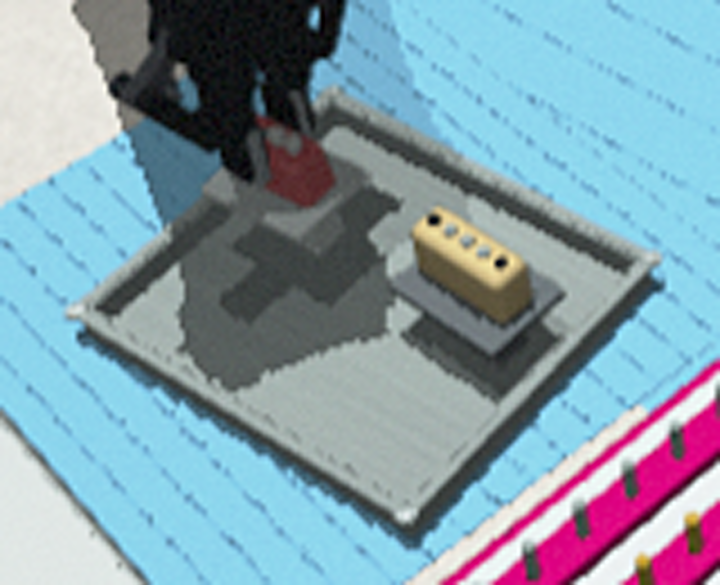

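View pics/d21c.png

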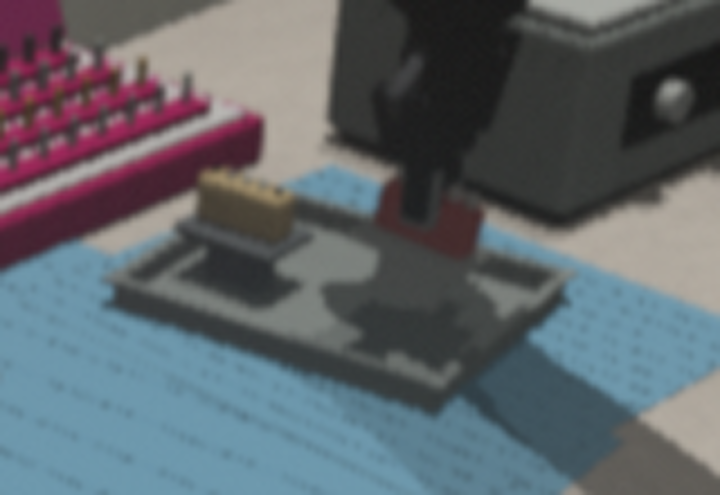

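Emit:
play_rows(
  deltas=[
    [3,0,0,0,255],
    [3,0,0,0,255],
    [3,0,0,0,255],
    [2,0,0,0,255],
    [2,0,0,0,255],
    [0,0,0,0,255],
  ],
  grip_force=30,
)

```text
time: 21.95
eef_pos: [0.527, -0.3284, 0.0598]
ee_rot: [-0.031, -0.706, -0.032, 0.707]
contact_force: [0.1, 0.4, -1.8]
grip_width: 0.226
```

Emit:
play_rows(
  deltas=[
    [2,0,0,0,255],
    [2,0,0,0,255],
    [2,0,0,0,255],
    [0,0,0,0,255],
  ],
)

```text
time: 22.35
eef_pos: [0.528, -0.3286, 0.0556]
ee_rot: [0.032, 0.707, 0.032, -0.706]
contact_force: [-2.0, 1.7, 3.5]
grip_width: 0.225
```

Emit:
play_rows(
  deltas=[
    [2,0,0,0,255],
    [2,0,0,0,255],
    [2,0,0,0,255],
    [2,0,0,0,255],
    [0,0,0,0,255],
  ],
  grip_force=20,
)

```text
time: 22.85
eef_pos: [0.5321, -0.33, 0.0543]
ee_rot: [0.033, 0.709, 0.03, -0.704]
contact_force: [-4.1, 3.3, 27.1]
grip_width: 0.228
```

```bash
python3 - <<'E'
from h import *
st();snap('wrist','w22')
z=load('w22');P=cloud(z);print('plate',[P[v,u] for u,v in((280,230),(280,265),(360,230),(360,265))])
cv2.imwrite('pics/w22s.png',z['p'][:,:,::-1])
E
```

```text
[ 0.5321 -0.33    0.0543] w 0.22817199405726088 t 22.85 F [-4.1067  3.3349 27.1109] M [ 0.9606  1.6809 -0.0539] toolx [ 0.0071 -0.0039 -1.    ]
plate [array([ 0.5603, -0.3101,  0.045 ]), array([ 0.5438, -0.3109,  0.0435]), array([ 0.5626, -0.345 ,  0.0416]), array([ 0.5465, -0.3469,  0.042 ])]
```

View pics/w22s.png

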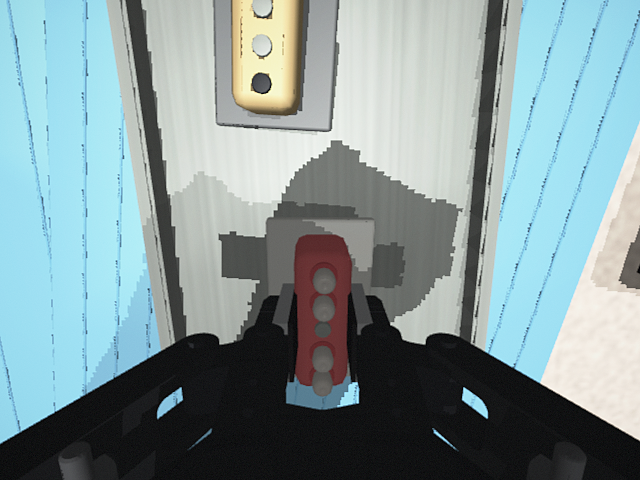

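Emit:
play_rows(
  deltas=[
    [-4,0,0,0,255],
    [0,0,0,0,210],
    [0,0,0,0,190],
    [0,0,0,0,170],
    [0,0,0,0,120],
    [0,0,0,0,90],
    [0,0,0,0,90],
  ],
)

```text
time: 23.6
eef_pos: [0.5268, -0.3285, 0.0496]
ee_rot: [-0.031, -0.706, -0.032, 0.707]
contact_force: [-0.5, -0.4, 0.4]
grip_width: 0.646
```

```bash
python3 - <<'E'
from h import *
st();snap('wrist','w23')
z=load('w23');P=cloud(z);print('plate',[P[v,u] for u,v in((290,230),(290,265),(360,230),(360,265))])
E
```

```text
[ 0.5268 -0.3285  0.0496] w 0.6456376201084733 t 23.6 F [-0.5303 -0.4242  0.3766] M [-0.0161  0.0312 -0.0235] toolx [-0.0012  0.0004 -1.    ]
plate [array([ 0.5554, -0.3129,  0.0406]), array([ 0.5392, -0.3139,  0.04  ]), array([ 0.5583, -0.3429,  0.0409]), array([ 0.5427, -0.3447,  0.0417])]
```

View pics/w23.png

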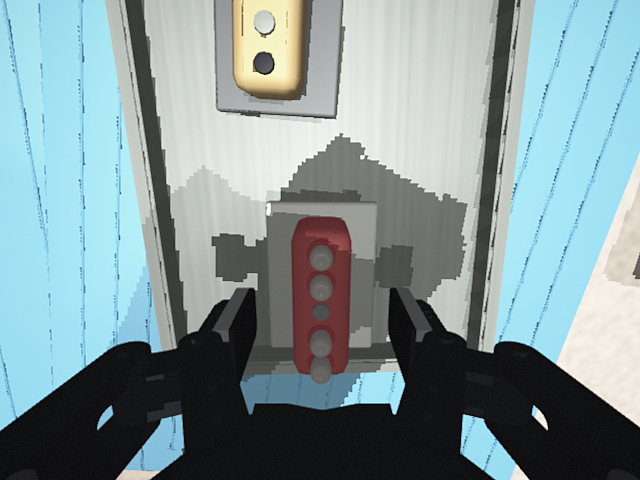

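The jaw is released and flat, with the gum at columns 293–350 and clear of both pads. Now I'll go straight up and do the final checks.

Emit:
play_rows(
  deltas=[
    [-10,0,0,0,90],
    [-30,0,0,0,90],
    [-40,0,0,0,90],
    [-45,0,0,0,90],
    [-45,0,0,0,90],
    [0,0,0,0,90],
    [0,0,0,0,90],
  ],
)

```text
time: 24.35
eef_pos: [0.5286, -0.3291, 0.2231]
ee_rot: [0.033, 0.708, 0.031, -0.705]
contact_force: [-0.4, 0.2, -0.9]
grip_width: 0.646
```

```bash
python3 - <<'E'
from h import *
st();snap('wrist','w24');snap('scene','s24');snap('side','d24')
z=load('w24');P=cloud(z)
print('jaw teeth-ends px later')
cv2.imwrite('pics/s24c.png',load('s24')['p'][:,:,::-1])
E
```

```text
[ 0.5286 -0.3291  0.2231] w 0.6460914365784395 t 24.35 F [-0.3801  0.2398 -0.9008] M [ 0.0354 -0.0111 -0.0131] toolx [ 0.0041 -0.0025 -1.    ]
jaw teeth-ends px later
```

View pics/w24.png

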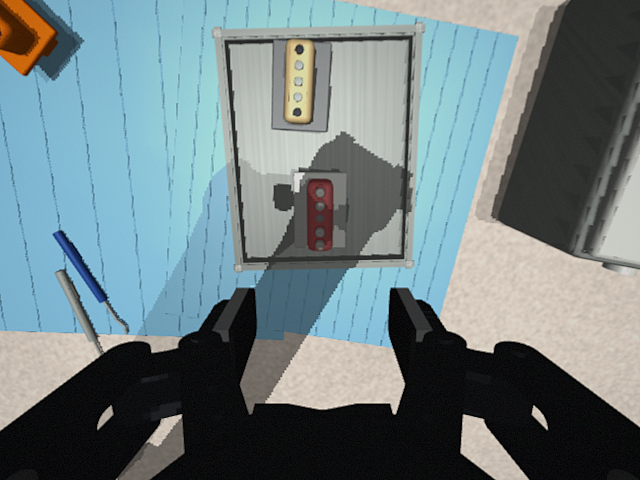

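View pics/s24.png

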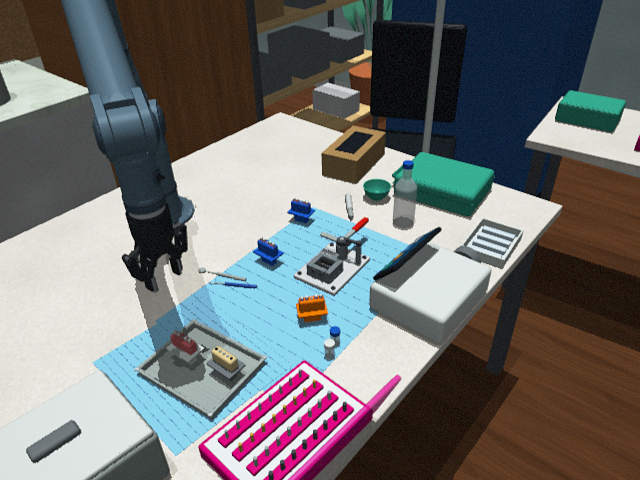

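View pics/d24.png

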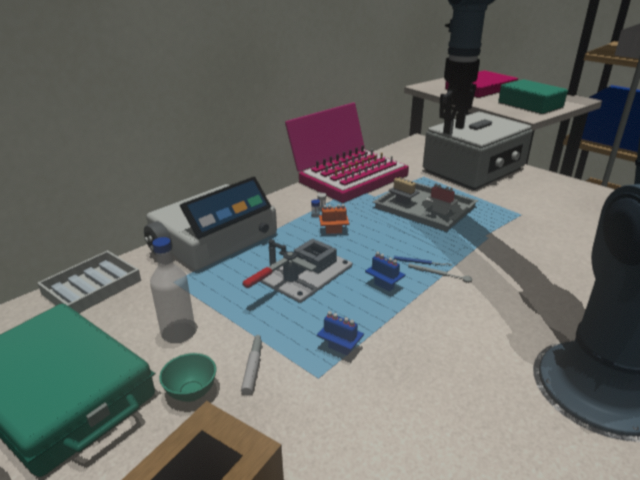

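The jaw stands in the tray at (320,214) in the wrist view, the lever is open at (358,227) in the scene view, and everything else is in its place. One more check, on how upright the jaw is.

```bash
python3 - <<'E'
from h import *
np.set_printoptions(precision=4,suppress=True)
z=load('w24');P=cloud(z)[165:260,285:355].reshape(-1,3)
def fit(lo,hi):
    m=(P[:,2]>lo)&(P[:,2]<hi);Q=P[m];k=np.linalg.lstsq(np.c_[Q[:,:2]-Q[:,:2].mean(0),np.ones(len(Q))],Q[:,2],rcond=None)[0];return len(Q),k,Q.mean(0)
print('plate',fit(.036,.047));print('gumtop',fit(.066,.074))
print('jaw rel',onplane(z,320,214,.071)-np.array([.580,-.3255,0]))
E
```

```text
plate (2227, array([-0.0027,  0.0011,  0.0406]), array([ 0.5388, -0.3272,  0.0406]))
gumtop (1424, array([-0.0071, -0.0013,  0.07  ]), array([ 0.5363, -0.3276,  0.07  ]))
jaw rel [-0.0432 -0.0025  0.071 ]
```

Upright to within 0.01 rad, with the plate at 40.6 mm (41 expected). Handing it in.

```bash
python3 -c "
from cell import manip
print(manip.close_job())"
```

```text
the job is handed in; nothing more can be done
None
```

The practice jaw is out of the holder and standing upright in the free half of the tray. The release lever rests open at its end stop. I handed the job in at about 24.5 s; the hand-in gave no verdict.

- **Lever:** I pushed the sleeve round with closed fingers; the push force in the readings between moves stayed around 10 N. It snapped over by itself and measured about 90.8° after I let go. In the last pictures it is still open.
- **Rocking and lifting:** Gripped across the gum, the jaw tipped about 10° to −y and 12° to +y while pulled lightly. At a 40 N grip it slipped about 7 mm in the fingers, so I regripped lower at 80 N, then 110 N, and it came free.
- **Forces:** The highest reading between moves was about 50 N sideways at the wrist. I only read forces at the end of each move, so short peaks in between were not seen.
- **Placing:** The jaw hung about 10° pitched in the grip, so I pressed it lightly flat on the tray floor before letting go.
- **Last checks:**
  - The jaw is level within 0.01 rad, and its plate is 40.6 mm above the table, where 41 mm is expected on the tray floor.
  - It stands about 43 mm to the −x side of the tray centre.
  - The gripper is clear, about 0.22 m up.
  - The other things looked unmoved in the pictures; I did not measure their positions.

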